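# Find the rattling DI box and hold it out for repair

## Task

Mute the speakers first, turning the black bar knob on the monitor controller clockwise through its click to the off mark, so that a rattle can be noticed. Then pick up the three closed DI boxes one at a time and give each a few brisk back-and-forth shakes above its own place, setting every quiet one back down where it stood, not dropping it, until you find the one that rattles. Hold that one out level and still over the middle of the grey service mat for the technician across the table, at least a hand's breadth above it, and finish while still holding it; leave everything else on the table alone.

Things in the scene. Friction and masses are not known exactly. Their poses are not given: they have to be found in the camera images.
- di_a_center (a point): One of three identical closed grey metal DI boxes, told apart only by position: 118 mm long (own x), 62 mm wide (own y), 45 mm high, about 0.5 kg, flat on the table, z up. Plain flat long sides, to be gripped across the 62 mm width; sockets stand out 4 mm at the two ends. This point is its centre, 22.5 mm above its underside.
- di_b_center (a point): The same for another of the three boxes. In exactly one of them (not to be told by name, place, looks or weight) a round 0.18 kg transformer slides loose inside, with 74 mm of play along own x, 18 mm along y and 11 mm along z. In the other two it sits firm.
- di_c_center (a point): The same for another of the three boxes. When the box is moved sharply and stopped, or tilted, the loose part runs on and knocks against the end of its play: a brief kick, and the moment about own y on the tool stays shifted (0.06 to 0.08 N m either way, as the part lies at one end or the other), while a quiet box comes back to within 0.03 N m.
- selector_grip (a point): Black bar knob on the fixed monitor controller: 34 mm long (own x), 12 mm wide (own y), 20 mm high, its top 75 mm above the table; white pointer line at its -x end. This point is on the upright turning axis, half-way up the bar (65 mm); it turns with the bar. Controller top at 50 mm, wooden cheeks 54 mm; its other raised control, a round knob 42 mm wide, is 95 mm away from this axis.
- selector (a joint): Angle of the bar knob, rad: near 0 = speakers on (start), growing clockwise seen from above. A snap switch: it resists up to 0.1 N m at first, less towards the crest half-way (0.52), and then snaps on by itself to its stop at the off mark, 1.05 (60 degrees).
- mat_center (a point): Centre of the top face (2 mm above the table) of the fixed grey service mat with a black rim, 170 mm (x) by 260 mm (y), sides along the world axes; a screwdriver 20 mm thick lies on it.
- screwdriver: Black-handled screwdriver 190 mm long, 20 mm thick, lying on the mat along its far side; origin under the root of its shaft. Bystander.
- pedal: Bare aluminium effects pedal 120 x 70 mm, 40 mm high (53 mm with its foot switch and three knobs); origin under its centre. Bystander, not one of the DI boxes.
- mug: White mug, 80 mm across, 92 mm high; origin under its centre. Bystander.
- tape: Black roll of tape, 62 mm across, 19 mm high, lying flat; origin under its centre. Bystander.
- tin: Round closed steel tin, 71 mm across, 26 mm high; origin under its centre. Bystander.
- battery: Small block battery, 48 x 26 mm, lying flat, 17 mm high; origin under its centre. Bystander.
There are look-alikes about, which are no part of the job. Leave any green or purple look-alike of the part that bears di_a_center alone.

How it is judged:
By the outcome, as a careful person would: the job done as asked, in the order asked, and still so for the second after the job is handed in, while the arm keeps its last pose, push and grip.
It also fails if it takes over 72 s, if anything falls off the work surface, if the arm or the gripper's body presses on something with over 40 N, if the wrist force passes 120 N, or if a joint passes its speed limit or range.

## Robot

A 6-joint arm with a two-finger parallel gripper is mounted at the origin on the work surface. World frame = base frame: x ahead of the robot, y to its left, z up, the work surface at z = 0. Lengths are in mm, angles in rad, forces in N, time in s.
With the tool pointing down it reaches from about 325 to 775 mm from the base axis. Payload 5.5 kg.
Tool frame: the origin (TCP) lies on the centre line of the jaws, within the pads' length; the fingertips stand 22 mm ahead of it and the grasp point (between the pads) lies 3 mm ahead of it; y points along the fingers, z is the direction in which the jaws open and shut, and the axes are right-handed (so a half turn about y gives the same grasp; the last joint's range is limited). The gripper opens to 88 mm and grips with 3 to 60 N. Pads are 20 mm wide; open, the fingers measure 115 mm over their backs; the gripper's body (75 mm by 178 mm) begins 61 mm behind the grasp point.
Start: joints at [-1.311, 0.091, 1.231, -0, 1.82, -0.057], TCP at [186.916, -570.157, 223.631] pointing down, gripper open.
Joint ranges: [-2.87, 2.87], [-0.86, 2.18], [0.17, 2.46], [-1.51, 4.65], [0.06, 2.69], [-2.65, 2.65]. Speed limits (rad/s): [2.57, 2.57, 3.01, 3.14, 3.14, 3.14].

## Interface

Orientations are given as a unit quaternion [x, y, z, w].
In Python, from station import r gives the robot as it stands. The module is installed in compiled form; this text tells all that it offers.
- The arm moves only by the tool arm_command, never from a script. Its argument "increments" is a list of rows, each an object of numbers: "x", "y", "z": the shift along the world's x, y, z in cm; "wx", "wy", "wz": the turn, a rotation vector about the world's x, y, z in degrees; "gripper": the closure in counts, from 0 (fully open) to 255 (shut). A call has 1 to 8 rows; each row shifts and turns the pose as measured when the row begins; what a row does not reach is not made up. A row lasts 1/12 s, in which the tool goes at most 41.7 mm and 7.16 degrees, less where a joint would pass 70% of its speed; a pose out of reach is approached as far as the arm can. A call with a gripper value outside its range is refused whole. The fingers move at their own pace and stop on an object; "newtons" is the grip in N (left out, the last holds). Time passes only in rows, so rows that do not move let the fingers close. It gives the time, the measured TCP pose, the force and the opening at its end, in the units of the state.
- r.get_obs(): the state, without advancing time (a new reading comes with each control period).
- r.snapshot(name): name is "scene" or "top" or "wrist"; returns (picture, depth): 480x640x3 uint8, red, green, blue; 480x640 float32, mm along the optical axis (not along the pixel's ray), 0 where there is no reading.
- r.calibration(name): a dict with "camera_matrix" (3x3 intrinsics, pixels), "dist_coeffs" ([k1, k2, p1, p2, k3] as OpenCV has them; the pictures are not rectified), "rvec" (rotation vector, rad) and "tvec" (3), from world to camera coordinates, as OpenCV has them. Camera axes: x right, y down, z forward; pixel columns grow to the right and rows downward; lengths in mm; the calibration is good to about 2 mm. A picture is of the moment at which its call begins: read the wrist's pose just before it. calibration takes no time and is no camera call; for the wrist camera it gives the pose at the moment of the call.
- r.close_job(): hands the job in, once; it reports no verdict.
The state is a dict: "time": time; "joint_pos": joint angles; "joint_velocities": joint speeds; "effort": joint torques, N m; "tcp_pos": TCP position; "tool_rot": TCP orientation; "contact_force": force on the tool from outside, world axes, zero at the start; "moment": the same for the moment, N m; "width": opening from 0.0 (shut) to 1.0 (fully open).
Only numpy, scipy, OpenCV 4.12 (cv2) and the standard library are available. Lean on these libraries where they do the work, as an engineer would, in place of code of your own. Each camera call takes 0.05 s, during which the arm holds its last target.

## Working session

There is one attempt and no reset: what is moved stays moved. The work goes in short steps, Python scripts to look and compute and a tool call to move; the robot and the scene stay as the last step left them, time stands still between calls to the robot, and variables do not carry over. Pictures are saved under pics/ and viewed, and the job is handed in when it is done.

Besides the shell and the picture viewer there is one more tool, called after "Request:" as a command line: name --argument value ..., lists and objects as JSON in quotes. arm_command: Moves the arm, as the interface text tells. Its arguments: {"type":"object","properties":{"increments":{"type":"array"},"newtons":{"type":"number"}},"required":["increments"]}

```bash
mkdir -p pics
python3 - <<'E'
from station import r
import cv2,numpy as np
o=r.get_obs()
for k,v in o.items(): print(k,np.round(v,3))
for n in ["scene","top"]:
    p,d=r.snapshot(n)
    cv2.imwrite(f"pics/{n}0.png",p[:,:,::-1]); np.save(f"{n}0.npy",d); np.save(f"{n}0p.npy",p)
    c=r.calibration(n); print(n,{k:np.round(v,3).tolist() for k,v in c.items()})
E
```

```text
time 0.0
joint_pos [-1.311  0.092  1.232 -0.     1.82  -0.057]
joint_velocities [ 0.    -0.    -0.001  0.    -0.001 -0.001]
effort [ 2.0000e-03 -4.4645e+01 -4.0644e+01  7.0000e-02  2.9000e-02 -0.0000e+00]
tcp_pos [ 186.837 -569.855  222.518]
tool_rot [-0.112  0.699 -0.698  0.111]
contact_force [-0.431  0.027 -0.327]
moment [-0.039  0.02   0.028]
width 0.998
scene {'camera_matrix': [[489.743, 0.0, 323.946], [0.0, 489.743, 242.653], [0.0, 0.0, 1.0]], 'dist_coeffs': [-0.028, 0.0, 0.0, 0.0, 0.0], 'rvec': [1.326, 2.182, -0.977], 'tvec': [270.492, -209.004, 1638.476]}
top {'camera_matrix': [[518.774, 0.0, 321.884], [0.0, 518.774, 245.04], [0.0, 0.0, 1.0]], 'dist_coeffs': [-0.073, 0.0, 0.0, 0.0, 0.0], 'rvec': [2.158, -2.165, 0.092], 'tvec': [-35.571, 485.038, 1194.106]}
```

View pics/top0.png

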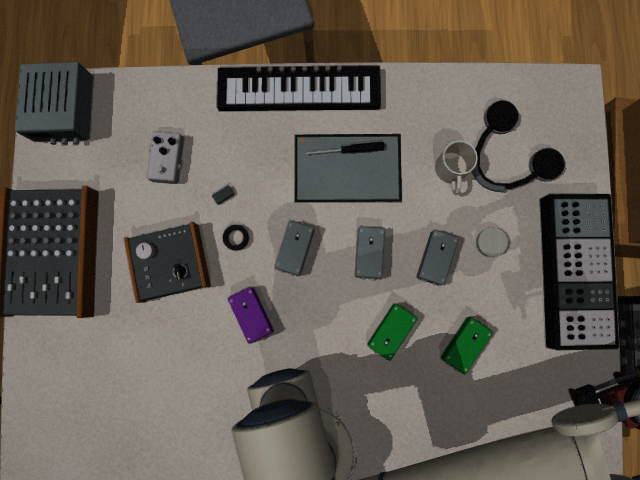

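View pics/scene0.png

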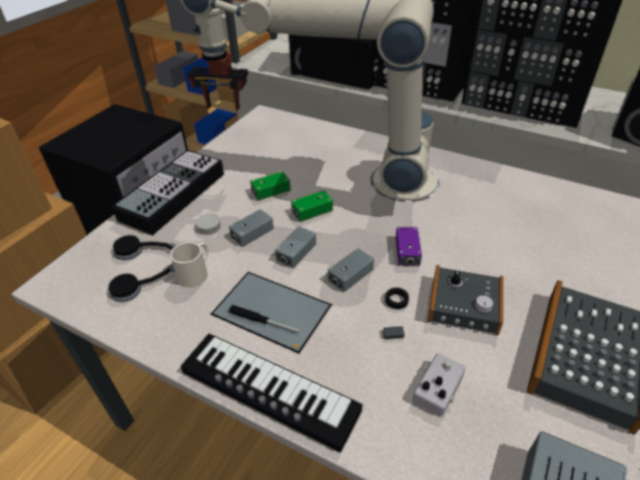

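The top view shows three grey DI boxes at about (295,247), (370,252) and (438,257). The look-alikes are purple at (250,314) and green at (393,331) and (467,345). The mat is at (348,168), and the controller at (167,262) has a dark knob near (180,271) and a light round knob near (145,250). Next I'll enlarge and measure.

```bash
cat > h.py <<'E'
import cv2,numpy as np
from station import r
def ray(c,uv):
    K=np.array(c["camera_matrix"]);D=np.array(c["dist_coeffs"]);R=cv2.Rodrigues(np.array(c["rvec"],float))[0];t=np.array(c["tvec"],float).ravel()
    n=cv2.undistortPoints(np.array(uv,float).reshape(-1,1,2),K,D).reshape(-1,2)
    d=np.c_[n,np.ones(len(n))]@R
    return -R.T@t,d
def plane(c,uv,z):
    o,d=ray(c,uv); return o+d*((z-o[2])/d[:,2])[:,None]
def pix(c,P):
    return cv2.projectPoints(np.array(P,float).reshape(-1,1,3),np.array(c["rvec"],float),np.array(c["tvec"],float),np.array(c["camera_matrix"]),np.array(c["dist_coeffs"]))[0].reshape(-1,2)
def deproj(c,uv,z):
    # depth along optical axis
    o,d=ray(c,uv); return o+d*np.array(z)[:,None]
E
python3 - <<'E'
from h import *
p=np.load("top0p.npy");d=np.load("top0.npy");c=r.calibration("top")
cr=p[215:310,120:215]; cv2.imwrite("pics/ctl.png",cv2.resize(cr[:,:,::-1],None,fx=6,fy=6,interpolation=cv2.INTER_CUBIC))
cr=p[205:300,265:475]; cv2.imwrite("pics/boxes.png",cv2.resize(cr[:,:,::-1],None,fx=3.8,fy=3.8,interpolation=cv2.INTER_CUBIC))
# height map from depth
v,u=np.mgrid[0:480,0:640]; uv=np.c_[u.ravel(),v.ravel()]
P=deproj(c,uv,d.ravel()).reshape(480,640,3); np.save("P.npy",P)
for q in [(295,247),(370,252),(438,257),(348,185),(180,271),(145,250),(170,285),(400,400)]: print(q,np.round(P[q[1],q[0]],1))
m=((P[:,:,2]>36)&(P[:,:,2]<60)).astype(np.uint8)
m[:, :260]=0;m[:,480:]=0;m[:205]=0;m[300:]=0
for k in cv2.findContours(m,cv2.RETR_EXTERNAL,cv2.CHAIN_APPROX_NONE)[0]:
    if cv2.contourArea(k)<300: continue
    W=plane(c,k.reshape(-1,2),45)[:,:2].astype(np.float32)
    print(cv2.minAreaRect(W), k.reshape(-1,2).mean(0))
E
```

```text
(295, 247) [478.4  24.5  45.7]
(370, 252) [ 466.2 -148.3   45.3]
(438, 257) [ 454.2 -305.5   42.4]
(348, 185) [ 633.3 -100.5    0.9]
(180, 271) [422.3 284.4  70.9]
(145, 250) [471.2 369.8  63.5]
(170, 285) [391.  312.5  52.3]
(400, 400) [ 122.7 -218.3    1.7]
((453.9814453125, -305.8419189453125), (63.38483810424805, 117.90154266357422), 70.8374252319336) [438.20422535 257.32394366]
((465.0721740722656, -147.10272216796875), (61.84382629394531, 119.46138763427734), 85.55518341064453) [369.47972973 252.46621622]
((476.9925842285156, 28.23719024658203), (62.03340148925781, 118.70135498046875), 72.81829071044922) [293.5177305  247.79432624]
```

View pics/ctl.png

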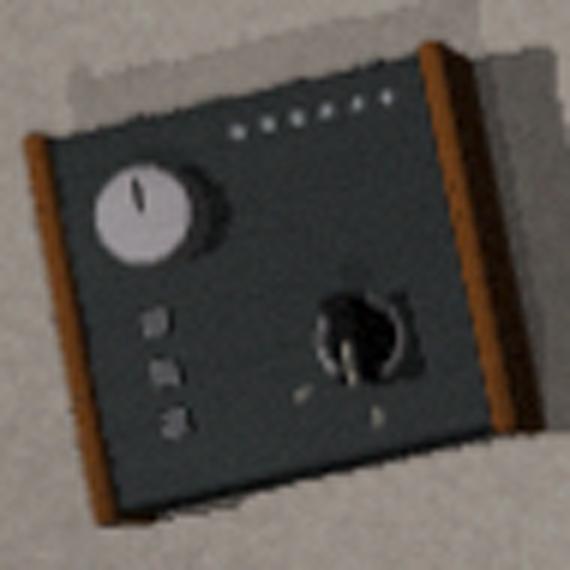

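View pics/boxes.png

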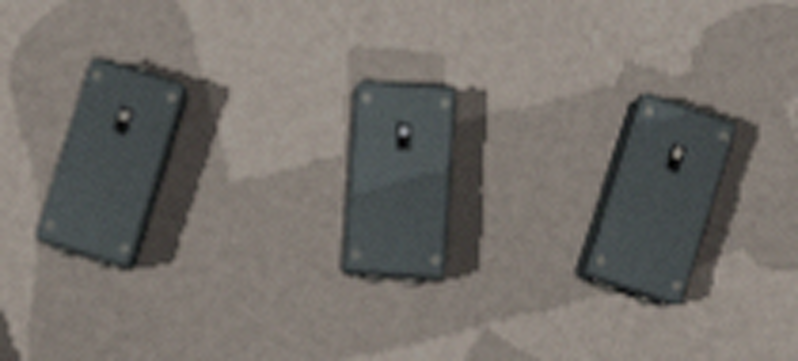

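The controller crop shows the bar knob at about (180,272). Its white pointer faces down, toward the robot, and the two marks are at (183,284) for on and (170,280) for off. Clockwise therefore means bottom to left. The three grey boxes measure 62x118 mm, as described.

Run:
```python
from h import *
from scipy.spatial.transform import Rotation as R
o=r.get_obs(); M=R.from_quat(o["tool_rot"]).as_matrix(); print(M.round(3))
c=r.calibration("wrist"); print(c["camera_matrix"]); 
Rc=cv2.Rodrigues(np.array(c["rvec"],float))[0]; t=np.array(c["tvec"],float).ravel()
cp=-Rc.T@t; print("cam",cp, "in tool",M.T@(cp-o["tcp_pos"])); print("cam axes in tool\n",(M.T@Rc.T).round(3))
c=r.calibration("top")
for q,z in [((180,271.5),65),((182.8,284.2),50),((170,280.5),50),((178.3,275),75),((143.8,250.5),65)]: print(q,plane(c,[q],z).round(1))
```

```text
[[-0.95  -0.     0.312]
 [-0.312  0.002 -0.95 ]
 [-0.    -1.    -0.002]]
[[358.4311588    0.         321.92677453]
 [  0.         358.4311588  238.1399054 ]
 [  0.           0.           1.        ]]
cam [ 260.85838265 -545.35695319  382.51104195] in tool [ -77.99509674 -159.86786563   -0.53594689]
cam axes in tool
 [[ 0.001  0.959  0.285]
 [ 0.    -0.285  0.959]
 [ 1.    -0.001 -0.   ]]
(180, 271.5) [[421.4 286.1  65. ]]
(182.8, 284.2) [[392.9 283.2  50. ]]
(170, 280.5) [[401.4 313.5  50. ]]
(178.3, 275) [[413.  286.9  75. ]]
(143.8, 250.5) [[469.9 372.   65. ]]
```

Request:
arm_command --increments '[{"x": 2.7, "y": 2.8, "wz": 7}, {"x": 2.7, "y": 2.8, "wz": 7}, {"x": 2.7, "y": 2.8, "wz": 7}, {"x": 2.7, "y": 2.8, "wz": 7}, {"x": 2.7, "y": 2.8, "wz": 7}, {"x": 2.7, "y": 2.8, "wz": 7}, {"x": 2.7, "y": 2.8, "wz": 7}, {"x": 2.7, "y": 2.8, "wz": 7}]'

```text
invalid input at $.increments[0]: expected keys x, y, z, wx, wy, wz, gripper
```

Request:
arm_command --increments '[{"x": 2.7, "y": 2.8, "z": 0, "wx": 0, "wy": 0, "wz": 7, "gripper": 0}, {"x": 2.7, "y": 2.8, "z": 0, "wx": 0, "wy": 0, "wz": 7, "gripper": 0}, {"x": 2.7, "y": 2.8, "z": 0, "wx": 0, "wy": 0, "wz": 7, "gripper": 0}, {"x": 2.7, "y": 2.8, "z": 0, "wx": 0, "wy": 0, "wz": 7, "gripper": 0}, {"x": 2.7, "y": 2.8, "z": 0, "wx": 0, "wy": 0, "wz": 7, "gripper": 0}, {"x": 2.7, "y": 2.8, "z": 0, "wx": 0, "wy": 0, "wz": 7, "gripper": 0}, {"x": 2.7, "y": 2.8, "z": 0, "wx": 0, "wy": 0, "wz": 7, "gripper": 0}, {"x": 2.7, "y": 2.8, "z": 0, "wx": 0, "wy": 0, "wz": 7, "gripper": 0}]'

```text
time: 0.77
tcp_pos: [402.3, -339.5, 215.3]
tool_rot: [-0.433, 0.564, -0.558, 0.428]
contact_force: [-0.6, -0.4, 0.2]
width: 0.998
```

Request:
arm_command --increments '[{"x": 1.1, "y": 4.0, "z": 0.1, "wx": 0, "wy": 0, "wz": 7, "gripper": 0}, {"x": 1.1, "y": 4.0, "z": 0.1, "wx": 0, "wy": 0, "wz": 7, "gripper": 0}, {"x": 1.1, "y": 4.0, "z": 0.1, "wx": 0, "wy": 0, "wz": 7, "gripper": 0}, {"x": 1.1, "y": 4.0, "z": 0.1, "wx": 0, "wy": 0, "wz": 7, "gripper": 0}, {"x": 1.1, "y": 4.0, "z": 0.1, "wx": 0, "wy": 0, "wz": 7, "gripper": 0}, {"x": 0.6, "y": 4.0, "z": 0.1, "wx": 0, "wy": 0, "wz": 7, "gripper": 0}, {"x": 0.2, "y": 4.0, "z": 0.1, "wx": 0, "wy": 0, "wz": 7, "gripper": 0}, {"x": 0, "y": 4.0, "z": 0.1, "wx": 0, "wy": 0, "wz": 7, "gripper": 0}]'

```text
time: 1.43
tcp_pos: [465.3, -14.1, 217.0]
tool_rot: [0.652, -0.29, 0.281, -0.642]
contact_force: [1.1, -0.0, 0.1]
width: 0.998
```

Request:
arm_command --increments '[{"x": -0.4, "y": 4.0, "z": 0.1, "wx": 0, "wy": 0, "wz": 7, "gripper": 0}, {"x": -0.5, "y": 4.0, "z": 0.1, "wx": 0, "wy": 0, "wz": 7, "gripper": 0}, {"x": -0.6, "y": 4.0, "z": 0.1, "wx": 0, "wy": 0, "wz": 7, "gripper": 0}, {"x": -0.7, "y": 4.0, "z": 0.1, "wx": 0, "wy": 0, "wz": 7, "gripper": 0}, {"x": -0.7, "y": 4.0, "z": 0.1, "wx": 0, "wy": 0, "wz": 7, "gripper": 0}, {"x": -0.7, "y": 4.0, "z": 0.1, "wx": 0, "wy": 0, "wz": 7, "gripper": 0}, {"x": -0.7, "y": 4.0, "z": 0.1, "wx": 0, "wy": 0, "wz": 7, "gripper": 0}, {"x": -0.7, "y": 3.8, "z": 0.1, "wx": 0, "wy": 0, "wz": 7, "gripper": 0}]'

```text
time: 2.1
tcp_pos: [409.7, 313.5, 221.7]
tool_rot: [0.712, 0.057, -0.062, -0.697]
contact_force: [1.0, 0.0, -0.1]
width: 1.004
```

```bash
cat > shot.py <<'E'
import sys
from h import *
from scipy.spatial.transform import Rotation as R
n=sys.argv[1]; f=sys.argv[2]
o=r.get_obs(); c=r.calibration(n); p,d=r.snapshot(n)
cv2.imwrite(f"pics/{f}.png",p[:,:,::-1]); np.savez(f"{f}.npz",p=p,d=d,c=c,allow_pickle=True)
M=R.from_quat(o["tool_rot"]).as_matrix()
print(o["time"],o["tcp_pos"].round(1) if hasattr(o["tcp_pos"],'round') else o["tcp_pos"],"jaw",np.degrees(np.arctan2(M[1,2],M[0,2])).round(2),"tooly",M[:,1].round(3),"j",np.round(o["joint_pos"],2))
E
python3 shot.py wrist w1
```

```text
2.1 [409.7 313.5 221.7] jaw 99.7 tooly [-0.006 -0.021 -1.   ] j [ 0.6  -0.12  1.44 -0.01  1.83 -1.15]
```

View pics/w1.png

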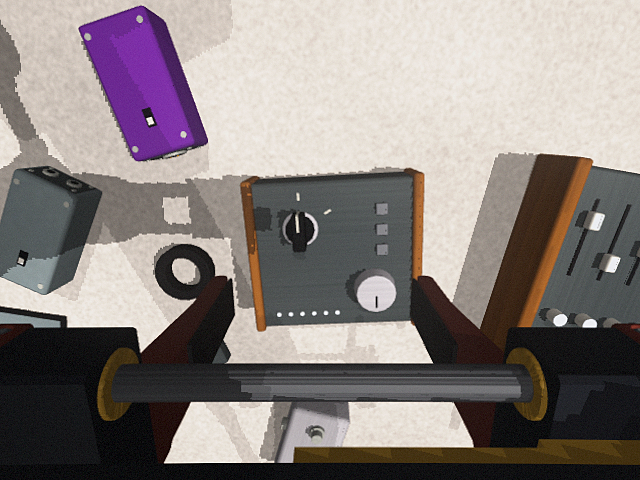

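Run:
```python
from h import *
p=np.load("w1.npz",allow_pickle=True)["p"]
cv2.imwrite("pics/w1c.png",cv2.resize(p[180:270,250:350,::-1],None,fx=6,fy=6,interpolation=cv2.INTER_CUBIC))
```

```text
(no output)
```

View pics/w1c.png

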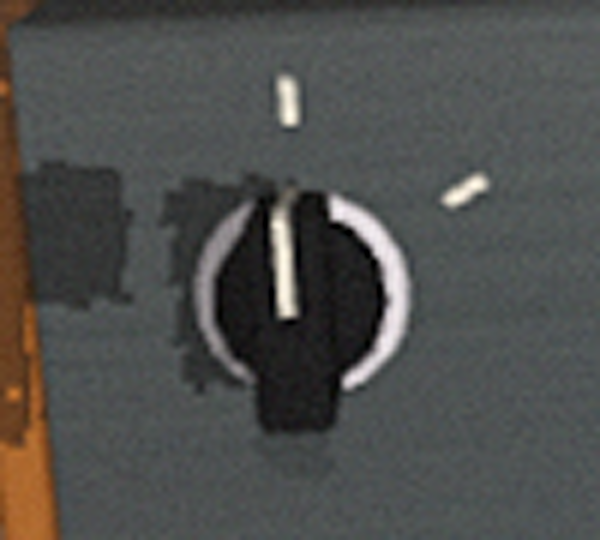

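Run:
```python
from h import *
z=np.load("w1.npz",allow_pickle=True); p=z["p"];c=z["c"].item();d=z["d"]
q=np.clip(p[180:270,250:350,::-1].astype(float)*4,0,255).astype(np.uint8)
cv2.imwrite("pics/w1d.png",cv2.resize(q,None,fx=6,fy=6,interpolation=cv2.INTER_CUBIC))
f=lambda u,v,z:plane(c,[(250+u/6-.4,180+v/6-.4)],z)[0]
a,b=f(285,192,75),f(287,318,75); print("pointer",a,b,np.degrees(np.arctan2(*(a-b)[1::-1])),np.linalg.norm(a-b))
print("mark on",f(289,102,50),"off",f(465,190,50))
l,rr,t=f(197,290,52),f(410,290,52),f(303,190,52);print("ring",l,rr,(l+rr)/2, np.linalg.norm(l-rr))
v,u=np.mgrid[180:270,250:350]
P=deproj(c,np.c_[u.ravel(),v.ravel()],d[180:270,250:350].ravel()); 
m=(P[:,2]>68)&(P[:,2]<80)
print(m.sum(),P[m].mean(0)); rc=cv2.minAreaRect(P[m][:,:2].astype(np.float32)); print(rc)
m=(P[:,2]>45)&(P[:,2]<53);print(np.median(P[m][:,2]))
```

```text
pointer [401.08049315 287.68269937  75.        ] [419.85200709 290.80375119  75.        ] -170.56005308963452 19.02920650179427
mark on [392.38789254 284.84432153  50.        ] off [401.43853834 314.24839554  50.        ]
ring [424.27098116 275.02480881  52.        ] [418.43291385 308.36666467  52.        ] [421.35194751 291.69573674  52.        ] 33.849111980020375
503 [420.78811628 290.89145655  73.60559263]
((421.6805725097656, 290.8712158203125), (34.76658248901367, 11.996818542480469), 12.692953109741211)
48.96931240803647
```

View pics/w1d.png

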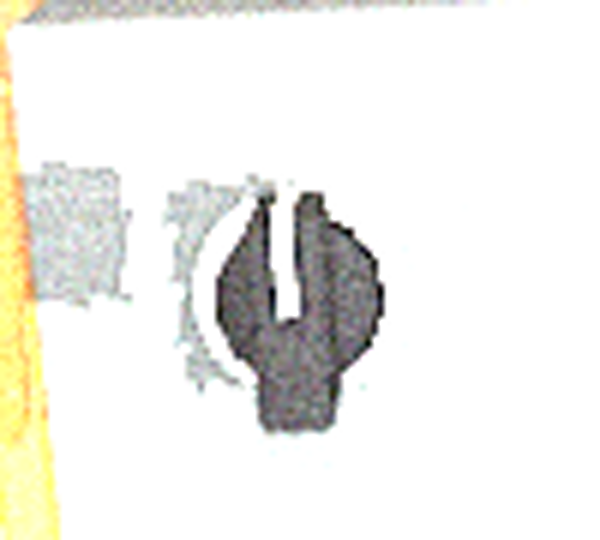

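The enlarged crop shows the black bar with its white pointer at crop x≈286, y 192–318, standing on a pale ring. Measured: axis (421.5, 291), 34.8x12.0 mm, long axis at about 11.5°, top about 74 mm. That matches the description. The other candidate is the pale round knob at (376,290), which is not a bar.

Request:
arm_command --increments '[{"x": 0.6, "y": -1.1, "z": -2.5, "wx": 0.6, "wy": -0.2, "wz": 1, "gripper": 150}, {"x": 0.6, "y": -1.1, "z": -2.5, "wx": 0.6, "wy": -0.2, "wz": 1, "gripper": 150}, {"x": 0, "y": 0, "z": -2.5, "wx": 0, "wy": 0, "wz": 0, "gripper": 150}, {"x": 0, "y": 0, "z": -2, "wx": 0, "wy": 0, "wz": 0, "gripper": 150}, {"x": 0, "y": 0, "z": 0, "wx": 0, "wy": 0, "wz": 0, "gripper": 150}]' --newtons 20

```text
time: 2.57
tcp_pos: [416.7, 301.8, 121.5]
tool_rot: [-0.7, -0.081, 0.082, 0.704]
contact_force: [-0.6, -0.9, -0.9]
width: 0.664
```

```bash
python3 shot.py wrist w2
```

```text
2.5667 [416.7 301.8 121.5] jaw 103.23 tooly [-0.001  0.006 -1.   ] j [ 0.56 -0.14  1.64  0.01  1.64 -1.24]
```

View pics/w2.png

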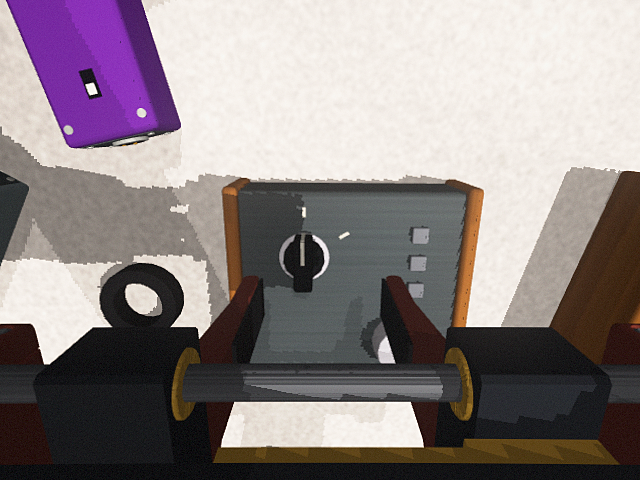

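Request:
arm_command --increments '[{"x": 0.5, "y": -1.1, "z": 0, "wx": 0, "wy": 0, "wz": -1, "gripper": 155}, {"x": 0, "y": 0, "z": 0, "wx": 0, "wy": 0, "wz": 0, "gripper": 155}]'

```text
time: 2.78
tcp_pos: [422.8, 290.4, 125.2]
tool_rot: [-0.701, -0.075, 0.074, 0.705]
contact_force: [0.8, -0.2, -0.0]
width: 0.46
```

```bash
python3 - <<'E'
from h import *
z=np.load("w2.npz",allow_pickle=True); c=z["c"].item();d=z["d"]
v,u=np.mgrid[215:305,260:345]
P=deproj(c,np.c_[u.ravel(),v.ravel()],d[215:305,260:345].ravel())
m=(P[:,2]>69)&(P[:,2]<80)
print(m.sum(),P[m].mean(0),cv2.minAreaRect(P[m][:,:2].astype(np.float32)))
E
python3 shot.py wrist w3
```

```text
1002 [420.42107373 290.73426001  73.64019303] ((421.2109069824219, 290.66424560546875), (34.10222625732422, 11.782454490661621), 12.816932678222656)
2.7833 [422.8 290.4 125.2] jaw 102.15 tooly [ 0.001  0.007 -1.   ] j [ 0.53 -0.15  1.64  0.01  1.65 -1.25]
```

View pics/w3.png

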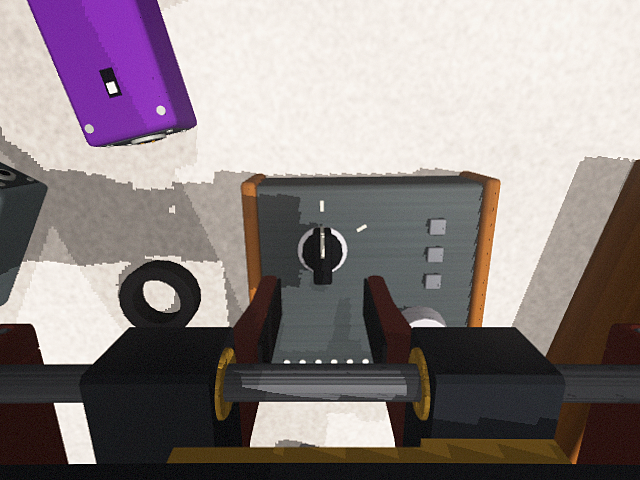

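The knob at (322,250) now lies on the jaw centre line. Descending next.

Request:
arm_command --increments '[{"x": -0.1, "y": 0, "z": -2, "wx": 0, "wy": 0, "wz": 0, "gripper": 155}, {"x": 0, "y": 0, "z": -1.5, "wx": 0, "wy": 0, "wz": 0, "gripper": 155}, {"x": 0, "y": 0, "z": 0, "wx": 0, "wy": 0, "wz": 0, "gripper": 155}]'

```text
time: 3.08
tcp_pos: [425.1, 292.1, 96.7]
tool_rot: [-0.699, -0.079, 0.07, 0.708]
contact_force: [-0.3, 0.3, 0.4]
width: 0.388
```

Request:
arm_command --increments '[{"x": -0.35, "y": -0.1, "z": -1.5, "wx": 0, "wy": 0, "wz": 0, "gripper": 155}, {"x": 0, "y": 0, "z": 0, "wx": 0, "wy": 0, "wz": 0, "gripper": 155}]'

```text
time: 3.25
tcp_pos: [422.9, 291.5, 84.6]
tool_rot: [-0.698, -0.08, 0.068, 0.708]
contact_force: [-0.6, 1.2, -1.4]
width: 0.388
```

```bash
python3 shot.py wrist w4
```

```text
3.25 [422.9 291.5  84.6] jaw 102.0 tooly [ 0.014  0.016 -1.   ] j [ 0.53 -0.15  1.71  0.01  1.56 -1.25]
```

View pics/w4.png

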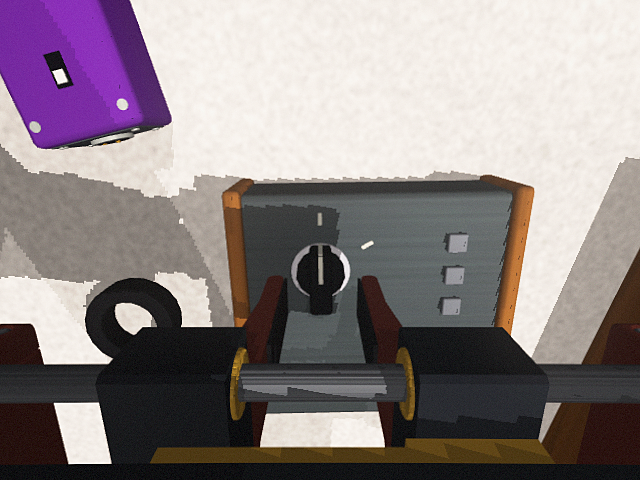

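Run:
```python
from h import *
z=np.load("w4.npz",allow_pickle=True); c=z["c"].item()
print(pix(c,[[422.9,291.5,84.6-22],[421.3,290.7,65],[421.3,290.7,75]]))
```

```text
[[320.50655927 280.30860873]
 [319.71085995 279.21433442]
 [319.85572966 287.21911408]]
```

Request:
arm_command --increments '[{"x": -0.1, "y": -0.1, "z": -0.4, "wx": 0.9, "wy": 0.8, "wz": 0, "gripper": 255}, {"x": 0, "y": 0, "z": 0, "wx": 0, "wy": 0, "wz": 0, "gripper": 255}, {"x": 0, "y": 0, "z": 0, "wx": 0, "wy": 0, "wz": 0, "gripper": 255}]' --newtons 20

```text
time: 3.55
tcp_pos: [425.2, 292.3, 88.1]
tool_rot: [-0.69, -0.078, 0.069, 0.717]
contact_force: [-0.1, -0.6, -0.5]
width: 0.204
```

```bash
cat > st.py <<'E'
from h import *
from scipy.spatial.transform import Rotation as R
o=r.get_obs(); M=R.from_quat(o["tool_rot"]).as_matrix()
b=M[:,1] # want (0,0,-1): w x b = (0,0,-1)-b
print("t",round(o["time"],2),"tcp",np.round(o["tcp_pos"],1),"jaw",np.degrees(np.arctan2(M[1,2],M[0,2])).round(2),"level fix wx,wy deg",np.degrees([-b[1]*-1,-b[0]]).round(2),"F",np.round(o["contact_force"],1),"Mo",np.round(o["moment"],3),"w",round(88*o["width"],1),"j",np.round(o["joint_pos"],2))
E
python3 st.py
```

```text
t 3.55 tcp [425.2 292.3  88.1] jaw 102.01 level fix wx,wy deg [ 2.25 -0.48] F [-0.1 -0.6 -0.5] Mo [ 0.062 -0.158  0.013] w 18.0 j [ 0.52 -0.15  1.71  0.03  1.56 -1.26]
```

```bash
sed -i 's/np.degrees(\[-b\[1\]\*-1,-b\[0\]\])/np.degrees([-b[1],b[0]])/' st.py; python3 st.py
```

```text
t 3.55 tcp [425.2 292.3  88.1] jaw 102.01 level fix wx,wy deg [-2.25  0.48] F [-0.1 -0.6 -0.5] Mo [ 0.062 -0.158  0.013] w 18.0 j [ 0.52 -0.15  1.71  0.03  1.56 -1.26]
```

Request:
arm_command --increments '[{"x": -0.4, "y": -0.1, "z": -0.7, "wx": -2.2, "wy": 0.5, "wz": 0, "gripper": 180}, {"x": 0, "y": 0, "z": -0.2, "wx": 0, "wy": 0, "wz": 0, "gripper": 180}]'

```text
time: 3.72
tcp_pos: [422.6, 291.3, 81.6]
tool_rot: [-0.703, -0.074, 0.072, 0.704]
contact_force: [-0.2, 0.5, 0.3]
width: 0.285
```

```bash
python3 st.py
```

```text
t 3.72 tcp [422.6 291.3  81.6] jaw 101.9 level fix wx,wy deg [-0.11  0.15] F [-0.2  0.5  0.3] Mo [ 0.06  -0.123  0.031] w 25.1 j [ 0.54 -0.13  1.7   0.    1.57 -1.24]
```

Request:
arm_command --increments '[{"x": -0.1, "y": 0, "z": 0, "wx": 0, "wy": 0, "wz": 0, "gripper": 255}, {"x": 0, "y": 0, "z": 0, "wx": 0, "wy": 0, "wz": 0, "gripper": 255}, {"x": 0, "y": 0, "z": 0, "wx": 0, "wy": 0, "wz": 0, "gripper": 255}]' --newtons 20

```text
time: 3.97
tcp_pos: [422.2, 291.8, 82.7]
tool_rot: [-0.702, -0.075, 0.072, 0.705]
contact_force: [-0.3, -0.2, -0.0]
width: 0.107
```

```bash
python3 st.py
```

```text
t 3.97 tcp [422.2 291.8  82.7] jaw 101.94 level fix wx,wy deg [-0.26  0.23] F [-0.3 -0.2 -0. ] Mo [ 0.034 -0.134  0.014] w 9.4 j [ 0.54 -0.13  1.7   0.    1.57 -1.24]
```

Request:
arm_command --increments '[{"x": 0, "y": 0, "z": 0, "wx": 0, "wy": 0, "wz": 0, "gripper": 255}]'

```text
time: 4.05
tcp_pos: [422.3, 291.8, 83.0]
tool_rot: [-0.702, -0.075, 0.072, 0.705]
contact_force: [-0.1, 0.3, 0.4]
width: 0.037
```

```bash
python3 st.py; python3 shot.py wrist w5
```

```text
t 4.05 tcp [422.3 291.8  83. ] jaw 101.94 level fix wx,wy deg [-0.29  0.26] F [-0.1  0.3  0.4] Mo [ 0.036 -0.13   0.035] w 3.3 j [ 0.54 -0.13  1.7   0.    1.57 -1.24]
4.05 [422.3 291.8  83. ] jaw 101.94 tooly [ 0.005  0.005 -1.   ] j [ 0.54 -0.13  1.7   0.    1.57 -1.24]
```

View pics/w5.png

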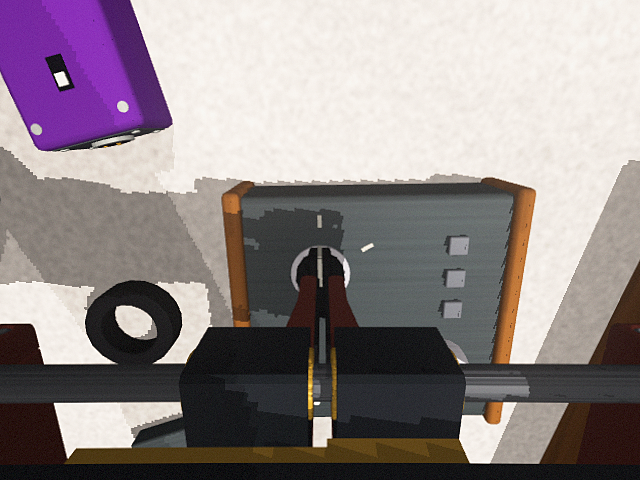

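Run:
```python
from h import *
z=np.load("w5.npz",allow_pickle=True); c=z["c"].item();d=z["d"]
for v in range(255,330,5):
    print(v,[tuple(deproj(c,[(u,v)],[d[v,u]])[0].round(0).astype(int)) for u in (305,312,320,328,338)])
```

```text
255 [(np.int64(413), np.int64(281), np.int64(51)), (np.int64(406), np.int64(284), np.int64(69)), (np.int64(404), np.int64(288), np.int64(70)), (np.int64(404), np.int64(292), np.int64(68)), (np.int64(409), np.int64(299), np.int64(50))]
260 [(np.int64(414), np.int64(281), np.int64(57)), (np.int64(407), np.int64(284), np.int64(74)), (np.int64(406), np.int64(288), np.int64(75)), (np.int64(405), np.int64(292), np.int64(74)), (np.int64(412), np.int64(300), np.int64(51))]
265 [(np.int64(417), np.int64(282), np.int64(56)), (np.int64(410), np.int64(285), np.int64(73)), (np.int64(408), np.int64(288), np.int64(75)), (np.int64(408), np.int64(292), np.int64(73)), (np.int64(413), np.int64(300), np.int64(56))]
270 [(np.int64(420), np.int64(282), np.int64(56)), (np.int64(412), np.int64(285), np.int64(73)), (np.int64(411), np.int64(289), np.int64(75)), (np.int64(410), np.int64(293), np.int64(74)), (np.int64(416), np.int64(300), np.int64(55))]
275 [(np.int64(423), np.int64(283), np.int64(56)), (np.int64(415), np.int64(286), np.int64(74)), (np.int64(413), np.int64(289), np.int64(75)), (np.int64(413), n
[... 1751 characters left out ...]
12), np.int64(283), np.int64(120)), (np.int64(411), np.int64(286), np.int64(121)), (np.int64(436), np.int64(294), np.int64(74)), (np.int64(412), np.int64(292), np.int64(118)), (np.int64(409), np.int64(296), np.int64(120))]
320 [(np.int64(412), np.int64(284), np.int64(123)), (np.int64(411), np.int64(286), np.int64(124)), (np.int64(453), np.int64(298), np.int64(49)), (np.int64(412), np.int64(292), np.int64(121)), (np.int64(409), np.int64(296), np.int64(124))]
325 [(np.int64(412), np.int64(284), np.int64(128)), (np.int64(411), np.int64(286), np.int64(128)), (np.int64(456), np.int64(298), np.int64(48)), (np.int64(412), np.int64(292), np.int64(125)), (np.int64(409), np.int64(295), np.int64(128))]
```

The closed fingers show at (300–340, 275–330) above the bar, not on it. By depth their tips are at z≈84, about level with the reported TCP instead of 22 mm below it. I'll check this against earlier frames.

Run:
```python
from h import *
for f,zt in (("w1",221.7),("w2",121.5),("w3",125.2),("w4",84.6),("w5",83.0)):
    z=np.load(f+".npz",allow_pickle=True); c=z["c"].item();d=z["d"]
    v,u=np.mgrid[255:335,180:480]; dd=d[255:335,180:480]
    P=deproj(c,np.c_[u.ravel(),v.ravel()],dd.ravel())
    # finger: depth small
    m=(dd.ravel()>40)&(P[:,2]>zt-30)&(P[:,2]<zt+80)&(v.ravel()<322)
    print(f,zt,np.percentile(P[m][:,2],[0,.5,1,2,5]).round(1), m.sum(), "cam z",ray(c,[(0,0)])[0].round(1))
```

```text
w1 221.7 [218.1 219.3 219.8 220.7 222.2] 3438 cam z [333.  304.  382.3]
w2 121.5 [118.5 119.6 120.  120.6 122.4] 3011 cam z [340.2 283.4 281.4]
w3 125.2 [122.6 123.2 123.6 124.3 126.2] 2704 cam z [345.6 273.3 284.9]
w4 84.6 [54.6 54.8 55.  55.3 55.7] 4693 cam z [343.5 273.  243.1]
w5 83.0 [53.  53.  53.1 53.2 53.4] 3543 cam z [344.5 275.2 242.5]
```

Every frame agrees: the physical tips are 1–2 mm below the reported TCP, not 22 mm. The jaws closing to 3 mm over a 12 mm bar confirms it. From here I use tip z = TCP z − 2. I'll reopen, go 22 mm lower while watching the force, and grip again.

Request:
arm_command --increments '[{"x": 0, "y": -0.1, "z": 0, "wx": 0, "wy": 0, "wz": 0, "gripper": 140}, {"x": 0, "y": 0, "z": 0, "wx": 0, "wy": 0, "wz": 0, "gripper": 140}, {"x": 0, "y": 0, "z": 0, "wx": 0, "wy": 0, "wz": 0, "gripper": 140}, {"x": 0, "y": 0, "z": 0, "wx": 0, "wy": 0, "wz": 0, "gripper": 140}]'

```text
time: 4.43
tcp_pos: [422.6, 290.5, 83.5]
tool_rot: [-0.701, -0.075, 0.071, 0.705]
contact_force: [-0.1, 0.7, -0.1]
width: 0.276
```

```bash
python3 st.py
```

```text
t 4.43 tcp [422.6 290.5  83.5] jaw 101.91 level fix wx,wy deg [-0.34  0.3 ] F [-0.1  0.7 -0.1] Mo [ 0.074 -0.107  0.002] w 24.3 j [ 0.53 -0.13  1.7   0.    1.57 -1.24]
```

Request:
arm_command --increments '[{"x": -0.1, "y": 0, "z": -0.6, "wx": -0.3, "wy": 0.3, "wz": 0, "gripper": 140}, {"x": -0.1, "y": 0, "z": -1, "wx": 0, "wy": 0, "wz": 0, "gripper": 140}, {"x": 0, "y": 0, "z": -0.5, "wx": 0, "wy": 0, "wz": 0, "gripper": 140}, {"x": 0, "y": 0, "z": 0, "wx": 0, "wy": 0, "wz": 0, "gripper": 140}]'

```text
time: 4.77
tcp_pos: [420.3, 290.5, 60.3]
tool_rot: [-0.703, -0.073, 0.073, 0.703]
contact_force: [-0.6, -0.7, 0.6]
width: 0.447
```

```bash
python3 st.py
```

```text
t 4.77 tcp [420.3 290.5  60.3] jaw 101.91 level fix wx,wy deg [-0.01 -0.02] F [-0.6 -0.7  0.6] Mo [ 0.035 -0.103  0.007] w 39.3 j [ 0.54 -0.12  1.73  0.    1.53 -1.24]
```

Level, no contact, tips at about 58–59. Closing now.

Request:
arm_command --increments '[{"x": 0.1, "y": 0, "z": 0, "wx": 0, "wy": 0, "wz": 0, "gripper": 255}, {"x": 0, "y": 0, "z": 0, "wx": 0, "wy": 0, "wz": 0, "gripper": 255}, {"x": 0, "y": 0, "z": 0, "wx": 0, "wy": 0, "wz": 0, "gripper": 255}, {"x": 0, "y": 0, "z": 0, "wx": 0, "wy": 0, "wz": 0, "gripper": 255}, {"x": 0, "y": 0, "z": 0, "wx": 0, "wy": 0, "wz": 0, "gripper": 255}, {"x": 0, "y": 0, "z": 0, "wx": 0, "wy": 0, "wz": 0, "gripper": 255}]' --newtons 25

```text
time: 5.27
tcp_pos: [420.7, 290.5, 59.0]
tool_rot: [0.703, 0.073, -0.074, -0.703]
contact_force: [1.0, -1.1, -1.1]
width: 0.135
```

```bash
python3 st.py; python3 shot.py wrist w6
```

```text
t 5.27 tcp [420.7 290.5  59. ] jaw 101.94 level fix wx,wy deg [ 0.03 -0.14] F [ 1.  -1.1 -1.1] Mo [ 0.02  -0.193  0.076] w 11.8 j [ 0.54 -0.12  1.73  0.    1.53 -1.24]
5.2667 [420.7 290.5  59. ] jaw 101.94 tooly [-0.002 -0.    -1.   ] j [ 0.54 -0.12  1.73  0.    1.53 -1.24]
```

View pics/w6.png

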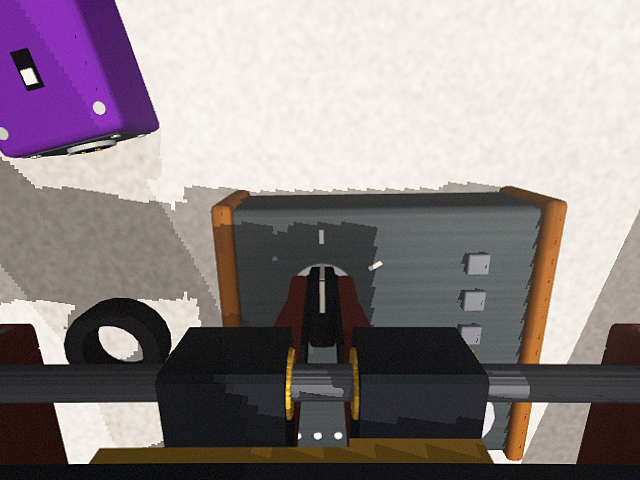

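The pads hold the bar (opening 11.8 mm, bar at (321,300)). Turning clockwise.

Request:
arm_command --increments '[{"x": 0, "y": 0, "z": 0, "wx": 0, "wy": 0, "wz": -7, "gripper": 255}, {"x": 0, "y": 0, "z": 0, "wx": 0, "wy": 0, "wz": -7, "gripper": 255}, {"x": 0, "y": 0, "z": 0, "wx": 0, "wy": 0, "wz": -7, "gripper": 255}, {"x": 0, "y": 0, "z": 0, "wx": 0, "wy": 0, "wz": -7, "gripper": 255}]'

```text
time: 5.65
tcp_pos: [420.8, 291.6, 59.0]
tool_rot: [-0.699, 0.103, -0.102, 0.701]
contact_force: [0.9, 1.1, -1.6]
width: 0.129
```

```bash
python3 st.py
```

```text
t 5.65 tcp [420.8 291.6  59. ] jaw 73.32 level fix wx,wy deg [-0.16 -0.09] F [ 0.9  1.1 -1.6] Mo [ 0.113 -0.221  0.026] w 11.4 j [ 0.54 -0.12  1.73  0.    1.53 -0.74]
```

Request:
arm_command --increments '[{"x": 0, "y": 0, "z": 0, "wx": 0, "wy": 0, "wz": -7, "gripper": 255}, {"x": 0, "y": 0, "z": 0, "wx": 0, "wy": 0, "wz": -7, "gripper": 255}, {"x": 0, "y": 0, "z": 0, "wx": 0, "wy": 0, "wz": -7, "gripper": 255}, {"x": 0, "y": 0, "z": 0, "wx": 0, "wy": 0, "wz": -7, "gripper": 255}, {"x": 0, "y": 0, "z": 0, "wx": 0, "wy": 0, "wz": -2.5, "gripper": 255}, {"x": 0, "y": 0, "z": 0, "wx": 0, "wy": 0, "wz": 0, "gripper": 255}]'

```text
time: 6.15
tcp_pos: [421.5, 292.6, 58.9]
tool_rot: [-0.643, 0.289, -0.289, 0.647]
contact_force: [0.5, 0.2, -0.4]
width: 0.136
```

```bash
python3 st.py
```

```text
t 6.15 tcp [421.5 292.6  58.9] jaw 41.7 level fix wx,wy deg [-0.27  0.14] F [ 0.5  0.2 -0.4] Mo [-0.149 -0.033  0.232] w 12.0 j [ 0.54 -0.12  1.73  0.    1.52 -0.19]
```

Request:
arm_command --increments '[{"x": 0, "y": 0, "z": 0, "wx": 0, "wy": 0, "wz": 0, "gripper": 140}, {"x": 0, "y": 0, "z": 0, "wx": 0, "wy": 0, "wz": 0, "gripper": 140}, {"x": 0, "y": 0, "z": 0, "wx": 0, "wy": 0, "wz": 0, "gripper": 140}, {"x": 0, "y": 0, "z": 3, "wx": 0, "wy": 0, "wz": 0, "gripper": 0}, {"x": 0, "y": 0, "z": 4, "wx": 0, "wy": 0, "wz": 0, "gripper": 0}, {"x": 0, "y": 0, "z": 4, "wx": 0, "wy": 0, "wz": 0, "gripper": 0}]'

```text
time: 6.65
tcp_pos: [416.3, 289.2, 161.2]
tool_rot: [0.65, -0.291, 0.283, -0.642]
contact_force: [0.4, 0.7, -0.9]
width: 0.55
```

```bash
python3 st.py;python3 shot.py wrist w7
```

```text
t 6.65 tcp [416.3 289.2 161.2] jaw 42.1 level fix wx,wy deg [ 0.33 -0.82] F [ 0.4  0.7 -0.9] Mo [ 0.072 -0.167 -0.049] w 48.4 j [ 0.54 -0.15  1.58  0.    1.73 -0.2 ]
6.65 [416.3 289.2 161.2] jaw 42.1 tooly [-0.014 -0.006 -1.   ] j [ 0.54 -0.15  1.58  0.    1.73 -0.2 ]
```

View pics/w7.png

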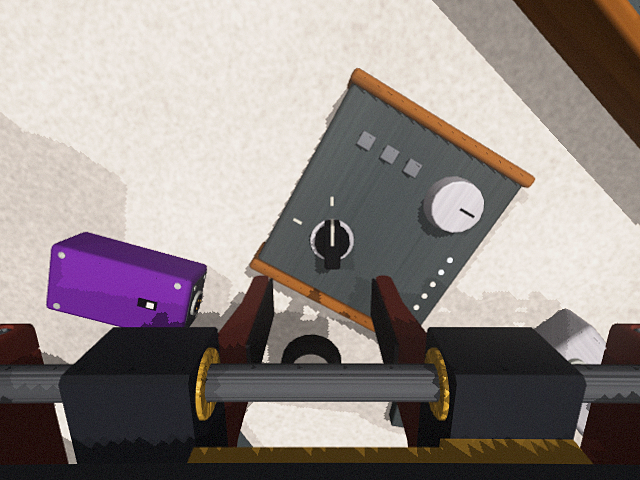

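The picture shows the pointer line at (332,235) in line with the off mark at (332,201), so the speakers are muted. Next is box A, at (477, 28).

Request:
arm_command --increments '[{"x": 0.9, "y": -3.8, "z": 0, "wx": 0, "wy": 0, "wz": 4.5, "gripper": 0}, {"x": 0.9, "y": -3.8, "z": 0, "wx": 0, "wy": 0, "wz": 4.5, "gripper": 0}, {"x": 0.9, "y": -3.8, "z": 0, "wx": 0, "wy": 0, "wz": 4.5, "gripper": 0}, {"x": 0.9, "y": -3.8, "z": 0, "wx": 0, "wy": 0, "wz": 4.5, "gripper": 0}, {"x": 0.9, "y": -3.8, "z": 0, "wx": 0, "wy": 0, "wz": 4.5, "gripper": 0}, {"x": 0.9, "y": -3.8, "z": 0, "wx": 0, "wy": 0, "wz": 4.5, "gripper": 0}, {"x": 0.7, "y": -3, "z": 0, "wx": 0, "wy": 0, "wz": 3.8, "gripper": 0}]'

```text
time: 7.28
tcp_pos: [482.1, 30.2, 180.9]
tool_rot: [-0.697, 0.087, -0.093, 0.706]
contact_force: [0.3, 0.2, -0.6]
width: 1.001
```

```bash
python3 st.py;python3 shot.py wrist w8
```

```text
t 7.28 tcp [482.1  30.2 180.9] jaw 75.41 level fix wx,wy deg [-0.7  0.6] F [ 0.3  0.2 -0.6] Mo [ 0.059 -0.118 -0.014] w 88.1 j [-0.02 -0.24  1.62  0.01  1.75 -1.33]
7.2833 [482.1  30.2 180.9] jaw 75.41 tooly [ 0.01   0.012 -1.   ] j [-0.02 -0.24  1.62  0.01  1.75 -1.33]
```

View pics/w8.png

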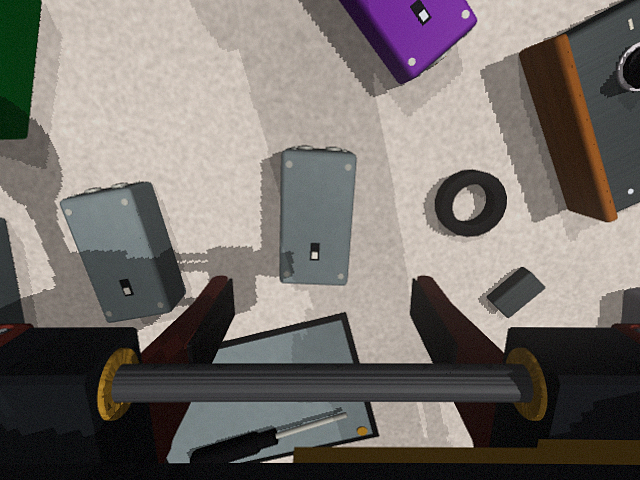

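The picture shows box A at (318,216) between the open fingers at (222,290) and (425,290), with the neighbouring grey box at (123,252). I'll measure A's top face.

```bash
cat > box.py <<'E'
import sys
from h import *
f=sys.argv[1]; x0,y0=float(sys.argv[2]),float(sys.argv[3])
z=np.load(f+".npz",allow_pickle=True); c=z["c"].item();d=z["d"]
v,u=np.mgrid[0:480,0:640]
P=deproj(c,np.c_[u.ravel(),v.ravel()],d.ravel())
m=(P[:,2]>38)&(P[:,2]<52)&(np.hypot(P[:,0]-x0,P[:,1]-y0)<85)
mm=m.reshape(480,640).astype(np.uint8)
k=max(cv2.findContours(mm,cv2.RETR_EXTERNAL,cv2.CHAIN_APPROX_NONE)[0],key=cv2.contourArea)
top=np.median(P[m][:,2]); W=plane(c,k.reshape(-1,2),45)[:,:2].astype(np.float32)
(cx,cy),(w,h),a=cv2.minAreaRect(W)
if w>h: a+=90
print("box centre",round(cx,1),round(cy,1),"size",round(min(w,h),1),round(max(w,h),1),"short axis deg",round(a,2),"top z",top.round(1))
E
python3 box.py w8 477 28
```

```text
box centre 476.5 28.2 size 60.9 116.8 short axis deg 72.54 top z 43.8
```

Request:
arm_command --increments '[{"x": -0.5, "y": -0.2, "z": -3, "wx": -0.7, "wy": 0.6, "wz": -2.7, "gripper": 0}, {"x": 0, "y": 0, "z": -3, "wx": 0, "wy": 0, "wz": 0, "gripper": 0}, {"x": 0, "y": 0, "z": -2.5, "wx": 0, "wy": 0, "wz": 0, "gripper": 0}, {"x": 0, "y": 0, "z": -1.5, "wx": 0, "wy": 0, "wz": 0, "gripper": 0}, {"x": 0, "y": 0, "z": 0, "wx": 0, "wy": 0, "wz": 0, "gripper": 0}]'

```text
time: 7.75
tcp_pos: [479.6, 18.7, 79.8]
tool_rot: [0.7, -0.106, 0.113, -0.697]
contact_force: [-0.7, -0.3, -0.5]
width: 1.001
```

```bash
python3 st.py;python3 shot.py wrist w9; python3 box.py w9 477 28
```

```text
t 7.75 tcp [479.6  18.7  79.8] jaw 72.21 level fix wx,wy deg [0.3  0.48] F [-0.7 -0.3 -0.5] Mo [ 0.039 -0.119  0.027] w 88.1 j [-0.03 -0.23  1.79 -0.    1.57 -1.29]
7.75 [479.6  18.7  79.8] jaw 72.21 tooly [ 0.008 -0.005 -1.   ] j [-0.03 -0.23  1.79 -0.    1.57 -1.29]
box centre 475.9 28.4 size 60.9 116.5 short axis deg 72.89 top z 43.8
```

View pics/w9.png

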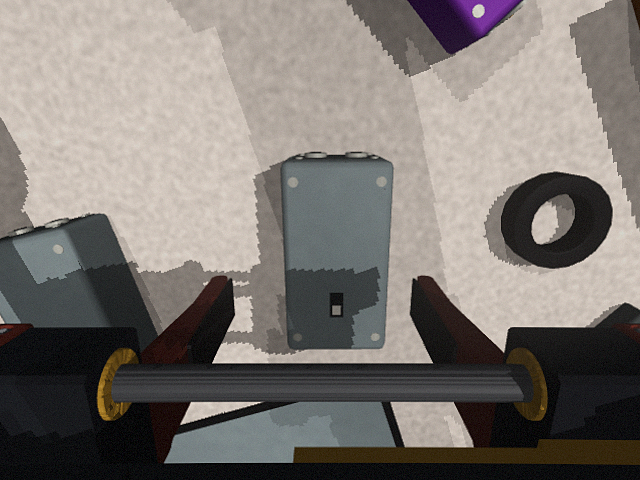

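Request:
arm_command --increments '[{"x": -0.4, "y": 1.0, "z": 0, "wx": 0.3, "wy": 0.4, "wz": 0.6, "gripper": 0}, {"x": 0, "y": 0, "z": 0, "wx": 0, "wy": 0, "wz": 0, "gripper": 0}]'

```text
time: 7.97
tcp_pos: [476.4, 29.7, 83.3]
tool_rot: [-0.699, 0.104, -0.107, 0.7]
contact_force: [-0.4, 0.1, -0.9]
width: 1.002
```

```bash
python3 st.py
```

```text
t 7.97 tcp [476.4  29.7  83.3] jaw 72.87 level fix wx,wy deg [-0.05  0.23] F [-0.4  0.1 -0.9] Mo [ 0.039 -0.164 -0.038] w 88.2 j [-0.01 -0.23  1.79  0.    1.58 -1.28]
```

Request:
arm_command --increments '[{"x": 0, "y": -0.1, "z": -2.5, "wx": 0, "wy": 0, "wz": 0, "gripper": 0}, {"x": 0, "y": 0, "z": -2.5, "wx": 0, "wy": 0, "wz": 0, "gripper": 0}, {"x": 0, "y": 0, "z": -1.2, "wx": 0, "wy": 0, "wz": 0, "gripper": 0}, {"x": 0, "y": 0, "z": 0, "wx": 0, "wy": 0, "wz": 0, "gripper": 0}]'

```text
time: 8.3
tcp_pos: [481.2, 30.9, 28.2]
tool_rot: [-0.698, 0.097, -0.11, 0.701]
contact_force: [-0.4, 0.1, -0.1]
width: 0.999
```

```bash
python3 st.py
```

```text
t 8.3 tcp [481.2  30.9  28.2] jaw 73.1 level fix wx,wy deg [-0.07  1.08] F [-0.4  0.1 -0.1] Mo [ 0.072 -0.098 -0.029] w 87.9 j [-0.01 -0.2   1.86  0.    1.46 -1.28]
```

Request:
arm_command --increments '[{"x": -0.5, "y": -0.2, "z": -1.2, "wx": 0, "wy": 1.0, "wz": 0, "gripper": 0}, {"x": 0, "y": 0, "z": -0.5, "wx": 0, "wy": 0, "wz": 0, "gripper": 0}, {"x": 0, "y": 0, "z": 0, "wx": 0, "wy": 0, "wz": 0, "gripper": 0}]'

```text
time: 8.55
tcp_pos: [477.6, 29.2, 13.6]
tool_rot: [-0.699, 0.102, -0.105, 0.7]
contact_force: [-0.4, 0.1, -0.4]
width: 0.996
```

```bash
python3 st.py; python3 shot.py wrist w10
```

```text
t 8.55 tcp [477.6  29.2  13.6] jaw 73.16 level fix wx,wy deg [-0.07  0.24] F [-0.4  0.1 -0.4] Mo [ 0.064 -0.101 -0.001] w 87.6 j [-0.01 -0.18  1.87  0.    1.45 -1.29]
8.55 [477.6  29.2  13.6] jaw 73.16 tooly [ 0.004  0.001 -1.   ] j [-0.01 -0.18  1.87  0.    1.45 -1.29]
```

View pics/w10.png

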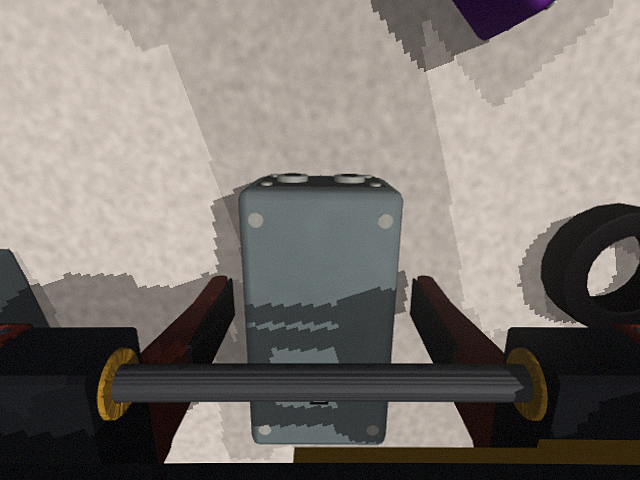

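Request:
arm_command --increments '[{"x": -0.1, "y": -0.1, "z": -0.4, "wx": 0, "wy": 0.2, "wz": 0, "gripper": 255}, {"x": 0, "y": 0, "z": 0, "wx": 0, "wy": 0, "wz": 0, "gripper": 255}, {"x": 0, "y": 0, "z": 0, "wx": 0, "wy": 0, "wz": 0, "gripper": 255}, {"x": 0, "y": 0, "z": 0, "wx": 0, "wy": 0, "wz": 0, "gripper": 255}, {"x": 0, "y": 0, "z": 0, "wx": 0, "wy": 0, "wz": 0, "gripper": 255}, {"x": 0, "y": 0, "z": 0, "wx": 0, "wy": 0, "wz": 0, "gripper": 255}]' --newtons 50

```text
time: 9.1
tcp_pos: [478.0, 27.9, 11.8]
tool_rot: [-0.699, 0.102, -0.105, 0.7]
contact_force: [0.6, 0.5, -2.5]
width: 0.702
```

```bash
python3 st.py
```

```text
t 9.1 tcp [478.   27.9  11.8] jaw 73.14 level fix wx,wy deg [-0.07  0.22] F [ 0.6  0.5 -2.5] Mo [ 0.032 -0.113  0.004] w 61.8 j [-0.01 -0.18  1.87  0.    1.45 -1.29]
```

Request:
arm_command --increments '[{"x": 0, "y": 0, "z": 1, "wx": 0, "wy": 0, "wz": 0, "gripper": 255}, {"x": 0, "y": 0, "z": 2, "wx": 0, "wy": 0, "wz": 0, "gripper": 255}, {"x": 0, "y": 0, "z": 2.5, "wx": 0, "wy": 0, "wz": 0, "gripper": 255}, {"x": 0, "y": 0, "z": 2, "wx": 0, "wy": 0, "wz": 0, "gripper": 255}, {"x": 0, "y": 0, "z": 0, "wx": 0, "wy": 0, "wz": 0, "gripper": 255}, {"x": 0, "y": 0, "z": 0, "wx": 0, "wy": 0, "wz": 0, "gripper": 255}]'

```text
time: 9.6
tcp_pos: [472.7, 28.0, 85.4]
tool_rot: [0.699, -0.107, 0.1, -0.699]
contact_force: [-0.5, -0.3, -5.4]
width: 0.703
```

```bash
cat > mom.py <<'E'
from h import *
from scipy.spatial.transform import Rotation as R
import sys
n=int(sys.argv[1]) if len(sys.argv)>1 else 6
A=[]
for i in range(n):
    o=r.get_obs(); M=R.from_quat(o["tool_rot"]).as_matrix(); A.append(np.r_[np.array(o["moment"])@M, o["contact_force"]])
    if i<n-1: r.snapshot("top")
A=np.array(A); print("moment about jaw axis (own y):",A[:,2].round(3),"mean",A[:,2].mean().round(4)); print("tool moment mean x,y,z",A[:,:3].mean(0).round(3),"F",A[:,3:].mean(0).round(2))
import os
E
python3 st.py; python3 mom.py 5
```

```text
t 9.6 tcp [472.7  28.   85.4] jaw 73.14 level fix wx,wy deg [-0.08 -0.55] F [-0.5 -0.3 -5.4] Mo [ 0.015 -0.145  0.009] w 61.9 j [-0.01 -0.23  1.78  0.    1.6  -1.29]
moment about jaw axis (own y): [-0.135 -0.151 -0.131 -0.11  -0.094] mean -0.1242
tool moment mean x,y,z [ 0.062  0.011 -0.124] F [ 0.17  0.05 -5.13]
```

Request:
arm_command --increments '[{"x": 3.6, "y": -1.1, "z": 0, "wx": 0, "wy": 0, "wz": 0, "gripper": 255}, {"x": -3.6, "y": 1.1, "z": 0, "wx": 0, "wy": 0, "wz": 0, "gripper": 255}, {"x": -3.6, "y": 1.1, "z": 0, "wx": 0, "wy": 0, "wz": 0, "gripper": 255}, {"x": 3.6, "y": -1.1, "z": 0, "wx": 0, "wy": 0, "wz": 0, "gripper": 255}, {"x": 3.6, "y": -1.1, "z": 0, "wx": 0, "wy": 0, "wz": 0, "gripper": 255}, {"x": -3.6, "y": 1.1, "z": 0, "wx": 0, "wy": 0, "wz": 0, "gripper": 255}, {"x": -3.6, "y": 1.1, "z": 0, "wx": 0, "wy": 0, "wz": 0, "gripper": 255}, {"x": 3.6, "y": -1.1, "z": 0, "wx": 0, "wy": 0, "wz": 0, "gripper": 255}]'

```text
time: 10.47
tcp_pos: [428.2, 31.5, 7.3]
tool_rot: [0.703, -0.166, 0.039, -0.691]
contact_force: [-25.9, 4.9, 24.7]
width: 0.704
```

Request:
arm_command --increments '[{"x": 3.6, "y": -1.1, "z": 0, "wx": 0, "wy": 0, "wz": 0, "gripper": 255}, {"x": 0, "y": 0, "z": 0, "wx": 0, "wy": 0, "wz": 0, "gripper": 255}, {"x": 0, "y": 0, "z": 0, "wx": 0, "wy": 0, "wz": 0, "gripper": 255}, {"x": 0, "y": 0, "z": 0, "wx": 0, "wy": 0, "wz": 0, "gripper": 255}]'

```text
time: 10.8
tcp_pos: [458.3, 21.9, 5.9]
tool_rot: [0.701, -0.17, 0.033, -0.691]
contact_force: [-0.9, 0.8, 1.3]
width: 0.7
```

```bash
python3 st.py; python3 mom.py 5
```

```text
t 10.8 tcp [458.3  21.9   5.9] jaw 73.62 level fix wx,wy deg [ -0.79 -11.04] F [-0.9  0.8  1.3] Mo [ 0.133 -0.276  0.06 ] w 61.6 j [-0.03 -0.03  1.76  0.01  1.61 -1.31]
moment about jaw axis (own y): [-0.23  -0.02  -0.081 -0.094 -0.035] mean -0.0917
tool moment mean x,y,z [ 0.167 -0.08  -0.092] F [-2.13  0.18  1.9 ]
```

The reversals made the arm sag: it sank to z≈6 and tilted 11°. I'll lift, level and inspect before shaking more gently.

Request:
arm_command --increments '[{"x": 0, "y": 0, "z": 2, "wx": 0, "wy": 0, "wz": 0, "gripper": 255}, {"x": 0, "y": 0, "z": 3, "wx": 0, "wy": -3, "wz": 0, "gripper": 255}, {"x": 0.5, "y": 0.2, "z": 3, "wx": -0.4, "wy": -4, "wz": 0, "gripper": 255}, {"x": 0.5, "y": 0.2, "z": 2.5, "wx": -0.4, "wy": -4, "wz": 0, "gripper": 255}, {"x": 0.5, "y": 0.2, "z": 1, "wx": 0, "wy": 0, "wz": 0, "gripper": 255}, {"x": 0, "y": 0, "z": 0, "wx": 0, "wy": 0, "wz": 0, "gripper": 255}]'

```text
time: 11.5
tcp_pos: [469.3, 27.8, 116.1]
tool_rot: [0.701, -0.104, 0.101, -0.699]
contact_force: [0.4, -0.5, -5.8]
width: 0.705
```

```bash
python3 st.py; python3 shot.py wrist w11;python3 shot.py scene s11; python3 mom.py 4
```

```text
t 11.5 tcp [469.3  27.8 116.1] jaw 73.34 level fix wx,wy deg [ 0.11 -0.26] F [ 0.4 -0.5 -5.8] Mo [ 0.025 -0.215 -0.051] w 62.0 j [-0.01 -0.25  1.75 -0.    1.65 -1.29]
11.5 [469.3  27.8 116.1] jaw 73.34 tooly [-0.005 -0.002 -1.   ] j [-0.01 -0.25  1.75 -0.    1.65 -1.29]
11.55 [468.7  27.7 115. ] jaw 73.35 tooly [-0.006 -0.002 -1.   ] j [-0.01 -0.25  1.75 -0.    1.65 -1.29]
moment about jaw axis (own y): [-0.19  -0.135 -0.134 -0.166] mean -0.1561
tool moment mean x,y,z [ 0.059  0.037 -0.156] F [-0.01  0.04 -5.32]
```

View pics/w11.png

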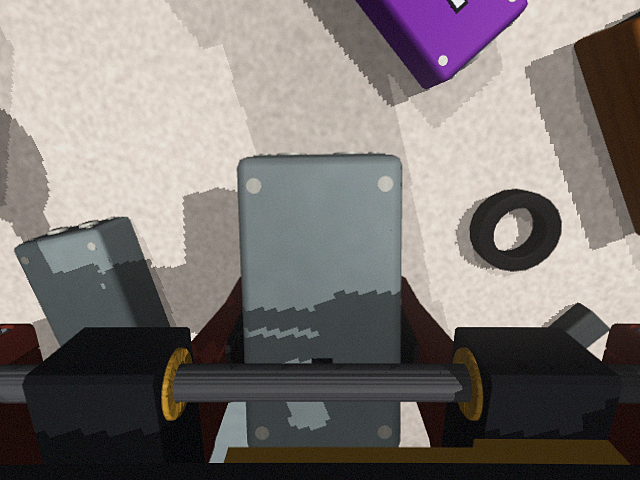

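View pics/s11.png

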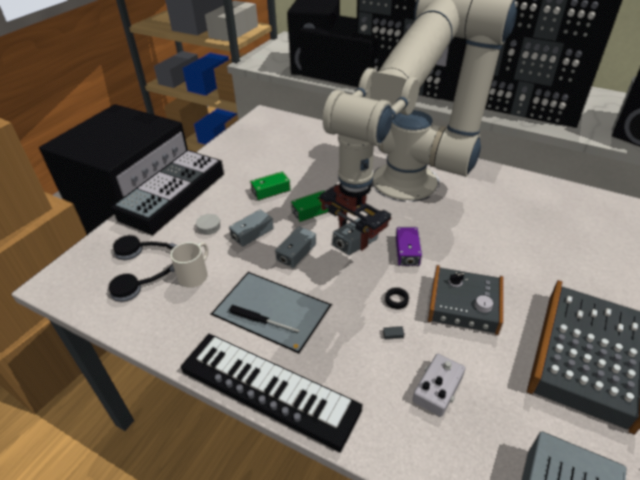

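The box is still held between the pads, but its near end at (320,158) looks raised, so it has pitched a little in the grip. I'll fit its top plane.

```bash
cat > tilt.py <<'E'
import sys
from h import *
f=sys.argv[1]
z=np.load(f+".npz",allow_pickle=True); c=z["c"].item();d=z["d"]; p=z["p"]
u0,u1,v0,v1=map(int,sys.argv[2:6])
v,u=np.mgrid[v0:v1:3,u0:u1:3]
P=deproj(c,np.c_[u.ravel(),v.ravel()],d[v0:v1:3,u0:u1:3].ravel())
A=np.c_[P[:,:2],np.ones(len(P))]
k=np.ones(len(P),bool)
for _ in range(4):
    s=np.linalg.lstsq(A[k],P[k,2],rcond=None)[0]; k=abs(A@s-P[:,2])<3
n=np.array([-s[0],-s[1],1]);n/=np.linalg.norm(n)
# rotation taking n to z
print("n",n.round(4),"fix wx,wy deg",np.degrees([n[1],-n[0]]).round(2),"inl",k.sum(),len(P),"centroid",P[k].mean(0).round(1))
E
python3 tilt.py w11 255 390 165 290
python3 tilt.py w10 255 390 205 290
```

```text
n [-0.1746  0.0438  0.9837] fix wx,wy deg [ 2.51 10.  ] inl 1881 1890 centroid [426.3  40.6 147.7]
n [1.6e-03 2.0e-04 1.0e+00] fix wx,wy deg [ 0.01 -0.09] inl 1301 1305 centroid [442.3  39.7  43.9]
```

Request:
arm_command --increments '[{"x": 0.2, "y": 0, "z": 0.5, "wx": 0.9, "wy": 3.5, "wz": 0, "gripper": 255}, {"x": 0.2, "y": 0, "z": 0.5, "wx": 0.8, "wy": 3.5, "wz": 0, "gripper": 255}, {"x": 0, "y": 0, "z": 0.5, "wx": 0.8, "wy": 3, "wz": 0, "gripper": 255}, {"x": 0, "y": 0, "z": 0, "wx": 0, "wy": 0, "wz": 0, "gripper": 255}]' --newtons 60

```text
time: 12.08
tcp_pos: [467.9, 27.2, 119.8]
tool_rot: [-0.691, 0.177, -0.027, 0.7]
contact_force: [-0.3, -0.0, -6.1]
width: 0.708
```

```bash
python3 st.py; python3 shot.py wrist w12; python3 tilt.py w12 255 390 195 280; python3 mom.py 4
```

```text
t 12.08 tcp [467.9  27.2 119.8] jaw 73.45 level fix wx,wy deg [ -2.5  -11.82] F [-0.3 -0.  -6.1] Mo [ 0.018 -0.418  0.03 ] w 62.3 j [-0.04 -0.06  1.58  0.04  1.83 -1.32]
12.0833 [467.9  27.2 119.8] jaw 73.45 tooly [-0.206  0.044 -0.978] j [-0.04 -0.06  1.58  0.04  1.83 -1.32]
n [0.0266 0.     0.9996] fix wx,wy deg [ 0.   -1.52] inl 1301 1305 centroid [436.1  37.3 159.7]
moment about jaw axis (own y): [-0.429 -0.408 -0.444 -0.361] mean -0.4105
tool moment mean x,y,z [ 0.1   -0.046 -0.41 ] F [-0.63  0.22 -5.22]
```

Box A is now level to 1.5°, with the tool tilted. Radial shaking causes sag, so I'll yaw the box until its long axis is tangential. Then only the vertical-axis joints shake it.

Request:
arm_command --increments '[{"x": 0.2, "y": 0, "z": 0.2, "wx": 0, "wy": -1.5, "wz": -5, "gripper": 255}, {"x": 0.2, "y": 0, "z": 0, "wx": 0, "wy": 0, "wz": -7, "gripper": 255}, {"x": 0.2, "y": 0, "z": 0, "wx": 0, "wy": 0, "wz": -7, "gripper": 255}, {"x": 0, "y": 0, "z": 0, "wx": 0, "wy": 0, "wz": -7, "gripper": 255}, {"x": 0, "y": 0, "z": 0, "wx": 0, "wy": 0, "wz": -7, "gripper": 255}, {"x": 0, "y": 0, "z": 0, "wx": 0, "wy": 0, "wz": -7, "gripper": 255}, {"x": 0, "y": 0, "z": 0, "wx": 0, "wy": 0, "wz": -7, "gripper": 255}, {"x": 0, "y": 0, "z": 0, "wx": 0, "wy": 0, "wz": -7, "gripper": 255}]'

```text
time: 12.95
tcp_pos: [469.8, 29.2, 121.2]
tool_rot: [-0.536, 0.464, -0.362, 0.605]
contact_force: [-0.5, -0.3, -5.1]
width: 0.703
```

```bash
python3 st.py
```

```text
t 12.95 tcp [469.8  29.2 121.2] jaw 18.21 level fix wx,wy deg [-9.36 -3.36] F [-0.5 -0.3 -5.1] Mo [-0.305 -0.18  -0.006] w 61.8 j [-0.13 -0.2   1.7   0.16  1.72 -0.43]
```

Request:
arm_command --increments '[{"x": 0, "y": 0, "z": 0, "wx": 0, "wy": 0, "wz": -7, "gripper": 255}, {"x": 0, "y": 0, "z": 0, "wx": 0, "wy": 0, "wz": -7, "gripper": 255}, {"x": 0, "y": 0, "z": 0, "wx": 0, "wy": 0, "wz": -4, "gripper": 255}, {"x": 0, "y": 0, "z": 0, "wx": 0, "wy": 0, "wz": 0, "gripper": 255}, {"x": 0, "y": 0, "z": 0, "wx": 0, "wy": 0, "wz": 0, "gripper": 255}]'

```text
time: 13.37
tcp_pos: [466.3, 29.1, 120.9]
tool_rot: [-0.453, 0.543, -0.458, 0.539]
contact_force: [0.0, 0.5, -5.3]
width: 0.702
```

```bash
python3 st.py; python3 mom.py 6
```

```text
t 13.37 tcp [466.3  29.1 120.9] jaw -0.53 level fix wx,wy deg [-9.73  0.06] F [ 0.   0.5 -5.3] Mo [-0.305 -0.092 -0.018] w 61.8 j [-0.14 -0.27  1.76  0.17  1.67 -0.11]
moment about jaw axis (own y): [-0.304 -0.316 -0.276 -0.307 -0.342 -0.354] mean -0.3164
tool moment mean x,y,z [ 0.094  0.008 -0.316] F [-0.04  0.03 -5.25]
```

Request:
arm_command --increments '[{"x": 0, "y": 4, "z": 0, "wx": 0, "wy": 0, "wz": 0, "gripper": 255}, {"x": 0, "y": -4, "z": 0, "wx": 0, "wy": 0, "wz": 0, "gripper": 255}, {"x": 0, "y": -4, "z": 0, "wx": 0, "wy": 0, "wz": 0, "gripper": 255}, {"x": 0, "y": 4, "z": 0, "wx": 0, "wy": 0, "wz": 0, "gripper": 255}]'

```text
time: 13.95
tcp_pos: [468.1, 38.7, 120.3]
tool_rot: [-0.461, 0.536, -0.451, 0.544]
contact_force: [2.3, -2.0, -6.4]
width: 0.707
```

```bash
python3 st.py
```

```text
t 13.95 tcp [468.1  38.7 120.3] jaw 1.09 level fix wx,wy deg [-9.6  -0.21] F [ 2.3 -2.  -6.4] Mo [-0.487 -0.241 -0.058] w 62.2 j [-0.11 -0.26  1.75  0.17  1.67 -0.12]
```

Tangential shaking holds the height. I'll continue, stopping first at the +y side and then at the −y side, and compare the moments.

Request:
arm_command --increments '[{"x": 0, "y": -4, "z": 0, "wx": 0, "wy": 0, "wz": 0, "gripper": 255}, {"x": 0, "y": 4, "z": 0, "wx": 0, "wy": 0, "wz": 0, "gripper": 255}, {"x": 0, "y": 4, "z": 0, "wx": 0, "wy": 0, "wz": 0, "gripper": 255}, {"x": 0, "y": -4, "z": 0, "wx": 0, "wy": 0, "wz": 0, "gripper": 255}, {"x": 0, "y": 0, "z": 0, "wx": 0, "wy": 0, "wz": 0, "gripper": 255}, {"x": 0, "y": 0, "z": 0, "wx": 0, "wy": 0, "wz": 0, "gripper": 255}, {"x": 0, "y": 0, "z": 0, "wx": 0, "wy": 0, "wz": 0, "gripper": 255}]'

```text
time: 14.53
tcp_pos: [470.0, 47.3, 119.6]
tool_rot: [-0.468, 0.53, -0.442, 0.552]
contact_force: [0.6, -0.8, -4.9]
width: 0.704
```

```bash
python3 st.py; python3 mom.py 6
```

```text
t 14.53 tcp [470.   47.3 119.6] jaw 2.75 level fix wx,wy deg [-9.89 -0.48] F [ 0.6 -0.8 -4.9] Mo [-0.281 -0.111 -0.006] w 61.9 j [-0.1  -0.25  1.75  0.17  1.67 -0.13]
moment about jaw axis (own y): [-0.286 -0.244 -0.201 -0.258 -0.215 -0.268] mean -0.2454
tool moment mean x,y,z [ 0.09  -0.006 -0.245] F [-0.06 -0.03 -5.1 ]
```

Request:
arm_command --increments '[{"x": 0, "y": 4, "z": 0, "wx": 0, "wy": 0, "wz": 0, "gripper": 255}, {"x": 0, "y": -4, "z": 0, "wx": 0, "wy": 0, "wz": 0, "gripper": 255}, {"x": 0, "y": -4, "z": 0, "wx": 0, "wy": 0, "wz": 0, "gripper": 255}, {"x": 0, "y": 4, "z": 0, "wx": 0, "wy": 0, "wz": 0, "gripper": 255}, {"x": 0, "y": 0, "z": 0, "wx": 0, "wy": 0, "wz": 0, "gripper": 255}, {"x": 0, "y": 0, "z": 0, "wx": 0, "wy": 0, "wz": 0, "gripper": 255}, {"x": 0, "y": 0, "z": 0, "wx": 0, "wy": 0, "wz": 0, "gripper": 255}]'

```text
time: 15.37
tcp_pos: [470.1, 61.3, 120.4]
tool_rot: [-0.474, 0.524, -0.434, 0.56]
contact_force: [0.3, -0.2, -5.7]
width: 0.705
```

```bash
python3 st.py; python3 mom.py 6
```

```text
t 15.37 tcp [470.1  61.3 120.4] jaw 4.34 level fix wx,wy deg [-10.    -0.59] F [ 0.3 -0.2 -5.7] Mo [-0.341 -0.094 -0.032] w 62.0 j [-0.07 -0.25  1.74  0.17  1.67 -0.13]
moment about jaw axis (own y): [-0.347 -0.368 -0.306 -0.302 -0.274 -0.307] mean -0.3173
tool moment mean x,y,z [ 0.103 -0.017 -0.317] F [-0.08  0.14 -5.25]
```

Readings of −0.316, −0.245 and −0.317 are ambiguous, so I'll use longer strokes with sharper stops.

Request:
arm_command --increments '[{"x": 0, "y": -4.1, "z": 0, "wx": 0, "wy": 0, "wz": 0, "gripper": 255}, {"x": 0, "y": -4.1, "z": 0, "wx": 0, "wy": 0, "wz": 0, "gripper": 255}, {"x": 0, "y": -4.1, "z": 0, "wx": 0, "wy": 0, "wz": 0, "gripper": 255}, {"x": 0, "y": 3, "z": 0, "wx": 0, "wy": 0, "wz": 0, "gripper": 255}, {"x": 0, "y": 0, "z": 0, "wx": 0, "wy": 0, "wz": 0, "gripper": 255}, {"x": 0, "y": 0, "z": 0, "wx": 0, "wy": 0, "wz": 0, "gripper": 255}, {"x": 0, "y": 0, "z": 0, "wx": 0, "wy": 0, "wz": 0, "gripper": 255}]'

```text
time: 16.2
tcp_pos: [469.6, -47.0, 120.6]
tool_rot: [-0.468, 0.527, -0.441, 0.555]
contact_force: [0.5, -0.1, -4.9]
width: 0.701
```

```bash
python3 st.py; python3 mom.py 6
```

```text
t 16.2 tcp [469.6 -47.  120.6] jaw 3.17 level fix wx,wy deg [-9.92 -0.24] F [ 0.5 -0.1 -4.9] Mo [-0.274 -0.129 -0.041] w 61.7 j [-0.29 -0.22  1.72  0.17  1.7  -0.33]
moment about jaw axis (own y): [-0.281 -0.368 -0.29  -0.32  -0.281 -0.254] mean -0.299
tool moment mean x,y,z [ 0.059 -0.004 -0.299] F [ 0.42  0.05 -5.16]
```

Request:
arm_command --increments '[{"x": 0, "y": 4.1, "z": 0, "wx": 0, "wy": 0, "wz": 0, "gripper": 255}, {"x": 0, "y": 4.1, "z": 0, "wx": 0, "wy": 0, "wz": 0, "gripper": 255}, {"x": 0, "y": 4.1, "z": 0, "wx": 0, "wy": 0, "wz": 0, "gripper": 255}, {"x": 0, "y": -3, "z": 0, "wx": 0, "wy": 0, "wz": 0, "gripper": 255}, {"x": 0, "y": 0, "z": 0, "wx": 0, "wy": 0, "wz": 0, "gripper": 255}, {"x": 0, "y": 0, "z": 0, "wx": 0, "wy": 0, "wz": 0, "gripper": 255}, {"x": 0, "y": 0, "z": 0, "wx": 0, "wy": 0, "wz": 0, "gripper": 255}]'

```text
time: 17.03
tcp_pos: [467.7, 66.5, 120.9]
tool_rot: [-0.476, 0.52, -0.432, 0.563]
contact_force: [-0.5, 0.2, -5.6]
width: 0.707
```

```bash
python3 st.py; python3 mom.py 6
```

```text
t 17.03 tcp [467.7  66.5 120.9] jaw 5.02 level fix wx,wy deg [-9.99 -0.51] F [-0.5  0.2 -5.6] Mo [-0.3   -0.061 -0.003] w 62.3 j [-0.06 -0.26  1.75  0.18  1.67 -0.13]
moment about jaw axis (own y): [-0.304 -0.246 -0.3   -0.309 -0.291 -0.311] mean -0.2938
tool moment mean x,y,z [ 0.073 -0.011 -0.294] F [ 0.05 -0.11 -5.22]
```

Opposite stops now give −0.299 and −0.294, so there is no end-to-end shift (0.12–0.16 expected). Box A is quiet. I'll turn it back and set it down.

Request:
arm_command --increments '[{"x": 0.1, "y": -0.5, "z": 0, "wx": 0, "wy": 0, "wz": 7, "gripper": 255}, {"x": 0.1, "y": -0.5, "z": 0, "wx": 0, "wy": 0, "wz": 7, "gripper": 255}, {"x": 0.1, "y": -0.5, "z": -0.5, "wx": 0, "wy": 0, "wz": 7, "gripper": 255}, {"x": 0.1, "y": -0.5, "z": -0.5, "wx": 0, "wy": 0, "wz": 7, "gripper": 255}, {"x": 0.1, "y": -0.5, "z": -0.5, "wx": 0, "wy": 0, "wz": 7, "gripper": 255}, {"x": 0.1, "y": -0.5, "z": -0.5, "wx": 0, "wy": 0, "wz": 7, "gripper": 255}, {"x": 0.1, "y": -0.5, "z": -0.5, "wx": 0, "wy": 0, "wz": 7, "gripper": 255}, {"x": 0.1, "y": -0.3, "z": -0.5, "wx": 0, "wy": 0, "wz": 7, "gripper": 255}]'

```text
time: 17.95
tcp_pos: [478.4, 18.8, 91.8]
tool_rot: [-0.665, 0.229, -0.112, 0.702]
contact_force: [-0.1, 0.5, -4.5]
width: 0.701
```

Request:
arm_command --increments '[{"x": 0, "y": 0, "z": -1, "wx": 0, "wy": 0, "wz": 7, "gripper": 255}, {"x": 0, "y": 0, "z": -1, "wx": 0, "wy": 0, "wz": 4, "gripper": 255}, {"x": 0, "y": 0, "z": 0, "wx": 0, "wy": 0, "wz": 0, "gripper": 255}, {"x": 0, "y": 0, "z": 0, "wx": 0, "wy": 0, "wz": 0, "gripper": 255}]'

```text
time: 18.28
tcp_pos: [479.5, 15.5, 70.0]
tool_rot: [-0.684, 0.163, -0.042, 0.71]
contact_force: [0.3, -0.4, -5.1]
width: 0.702
```

```bash
python3 st.py; python3 shot.py wrist w13; python3 tilt.py w13 255 390 195 280
```

```text
t 18.28 tcp [479.5  15.5  70. ] jaw 73.23 level fix wx,wy deg [-3.56 -9.31] F [ 0.3 -0.4 -5.1] Mo [-0.059 -0.405 -0.032] w 61.8 j [-0.07 -0.05  1.66  0.05  1.7  -1.35]
18.2833 [479.5  15.5  70. ] jaw 73.23 tooly [-0.162  0.062 -0.985] j [-0.07 -0.05  1.66  0.05  1.7  -1.35]
n [-0.0116 -0.0205  0.9997] fix wx,wy deg [-1.17  0.66] inl 1303 1305 centroid [446.   25.  108.7]
```

View pics/w13.png

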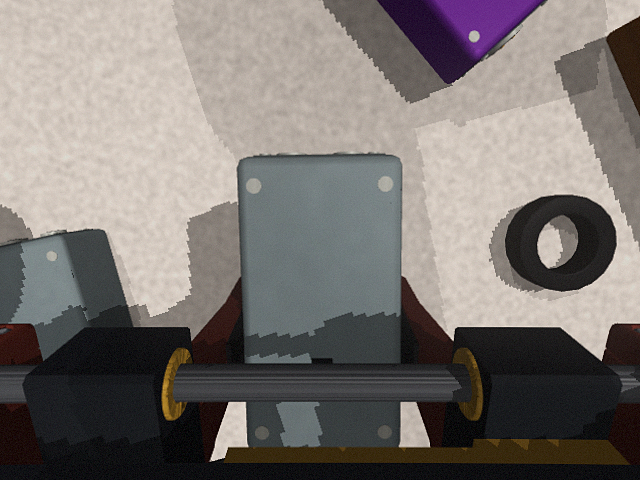

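Run:
```python
from h import *
def s(f,pts,h=None):
    z=np.load(f+".npz",allow_pickle=True); c=z["c"].item();d=z["d"]
    P=plane(c,pts,h); P2=np.array([deproj(c,[p],[np.median(d[p[1]-2:p[1]+3,p[0]-2:p[0]+3])])[0] for p in pts])
    print(f,"plane mean",P.mean(0).round(1),"depth pts",P2.round(1).tolist())
    e=(P[2:].mean(0)-P[:2].mean(0));print("long axis",np.degrees(np.arctan2(e[1],e[0])).round(1),np.linalg.norm(e).round(1))
s("w10",[(256,220),(386,221),(264,430),(373,430)],45)
s("w13",[(253,186),(386,184),(262,432),(385,432)],109)
```

```text
w10 plane mean [477.5  28.5  45. ] depth pts [[425.0, 19.9, 44.2], [439.3, 65.8, 44.2], [516.6, -9.4, 44.3], [530.9, 37.0, 44.3]]
long axis -17.6 95.6
w13 plane mean [473.9  16.9 109. ] depth pts [[420.8, 6.7, 108.5], [434.2, 53.3, 109.2], [512.8, -19.4, 109.3], [526.3, 26.8, 110.5]]
long axis -15.9 96.3
```

Request:
arm_command --increments '[{"x": 0.3, "y": 1.1, "z": -1.5, "wx": -1.2, "wy": 0.6, "wz": -1, "gripper": 255}, {"x": 0, "y": 0, "z": -2, "wx": 0, "wy": 0, "wz": 0, "gripper": 255}, {"x": 0, "y": 0, "z": -1.5, "wx": 0, "wy": 0, "wz": 0, "gripper": 255}, {"x": 0, "y": 0, "z": 0, "wx": 0, "wy": 0, "wz": 0, "gripper": 255}, {"x": 0, "y": 0, "z": 0, "wx": 0, "wy": 0, "wz": 0, "gripper": 255}]'

```text
time: 18.75
tcp_pos: [485.5, 25.2, 23.6]
tool_rot: [-0.688, 0.174, -0.055, 0.702]
contact_force: [0.0, 0.8, -4.8]
width: 0.7
```

```bash
python3 st.py; python3 shot.py wrist w14; python3 tilt.py w14 255 390 195 280
```

```text
t 18.75 tcp [485.5  25.2  23.6] jaw 71.32 level fix wx,wy deg [-2.64 -9.33] F [ 0.   0.8 -4.8] Mo [-0.133 -0.405  0.009] w 61.6 j [-0.05 -0.    1.7   0.04  1.62 -1.29]
18.75 [485.5  25.2  23.6] jaw 71.32 tooly [-0.163  0.046 -0.986] j [-0.05 -0.    1.7   0.04  1.62 -1.29]
n [-0.0144  0.0045  0.9999] fix wx,wy deg [0.26 0.82] inl 1296 1305 centroid [452.3  36.7  62.2]
```

View pics/w14.png

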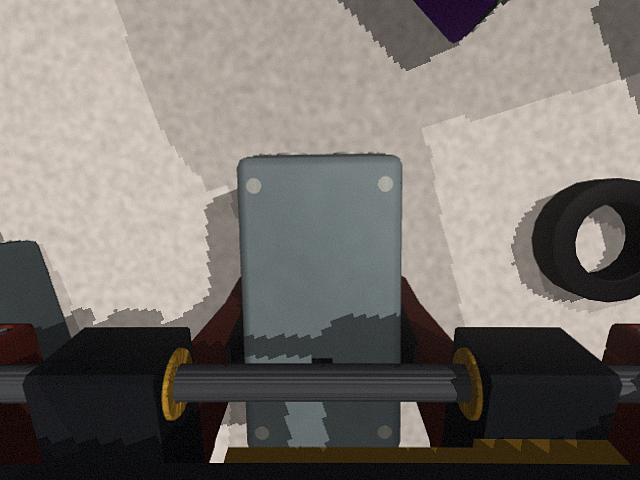

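Request:
arm_command --increments '[{"x": -0.4, "y": 0.2, "z": -1.0, "wx": 0.3, "wy": 0.8, "wz": 0.6, "gripper": 255}, {"x": 0, "y": 0, "z": -0.4, "wx": 0, "wy": 0, "wz": 0, "gripper": 255}, {"x": 0, "y": 0, "z": 0, "wx": 0, "wy": 0, "wz": 0, "gripper": 255}]'

```text
time: 19.05
tcp_pos: [482.9, 26.9, 12.0]
tool_rot: [-0.687, 0.175, -0.048, 0.703]
contact_force: [-0.9, 0.7, -5.1]
width: 0.708
```

```bash
python3 st.py; python3 shot.py wrist w15; python3 tilt.py w15 255 390 195 280
```

```text
t 19.05 tcp [482.9  26.9  12. ] jaw 71.87 level fix wx,wy deg [-2.87 -9.91] F [-0.9  0.7 -5.1] Mo [ 0.011 -0.394  0.013] w 62.3 j [-0.05  0.01  1.7   0.04  1.6  -1.3 ]
19.05 [482.9  26.9  12. ] jaw 71.87 tooly [-0.173  0.05  -0.984] j [-0.05  0.01  1.7   0.04  1.6  -1.3 ]
n [-0.0022 -0.0043  1.    ] fix wx,wy deg [-0.24  0.13] inl 1301 1305 centroid [450.1  37.9  50.9]
```

Request:
arm_command --increments '[{"x": 0, "y": 0.1, "z": -0.5, "wx": 0, "wy": 0, "wz": 0.3, "gripper": 255}, {"x": 0, "y": 0, "z": -0.2, "wx": 0, "wy": 0, "wz": 0, "gripper": 255}, {"x": 0, "y": 0, "z": -0.1, "wx": 0, "wy": 0, "wz": 0, "gripper": 255}]'

```text
time: 19.35
tcp_pos: [483.8, 27.8, 4.9]
tool_rot: [-0.688, 0.172, -0.047, 0.703]
contact_force: [-0.4, -0.9, 3.3]
width: 0.702
```

```bash
python3 st.py; python3 shot.py wrist w16; python3 tilt.py w16 255 390 195 280
```

```text
t 19.35 tcp [483.8  27.8   4.9] jaw 72.18 level fix wx,wy deg [-2.8 -9.8] F [-0.4 -0.9  3.3] Mo [-0.182  0.397  0.086] w 61.7 j [-0.04  0.02  1.71  0.04  1.59 -1.3 ]
19.35 [483.8  27.8   4.9] jaw 72.18 tooly [-0.171  0.049 -0.984] j [-0.04  0.02  1.71  0.04  1.59 -1.3 ]
n [-9.0e-04 -2.2e-03  1.0e+00] fix wx,wy deg [-0.12  0.05] inl 1298 1305 centroid [450.8  38.6  43.9]
```

Box A is down flat: top at 43.9 mm, level within 0.1°, and the table now carries it. Releasing.

Request:
arm_command --increments '[{"x": 0, "y": 0, "z": 0, "wx": 0, "wy": 0, "wz": 0, "gripper": 0}, {"x": 0, "y": 0, "z": 0, "wx": 0, "wy": 0, "wz": 0, "gripper": 0}, {"x": 0, "y": 0, "z": 0, "wx": 0, "wy": 0, "wz": 0, "gripper": 0}, {"x": 0, "y": 0, "z": 1, "wx": 0, "wy": 0, "wz": 0, "gripper": 0}, {"x": 0, "y": 0, "z": 2.5, "wx": 0, "wy": 0, "wz": 0, "gripper": 0}, {"x": 0, "y": 0, "z": 3.5, "wx": -1, "wy": -4, "wz": 0, "gripper": 0}, {"x": 0, "y": 0, "z": 4, "wx": -1, "wy": -4, "wz": 0, "gripper": 0}, {"x": 0, "y": 0, "z": 4, "wx": -0.5, "wy": -1, "wz": 0, "gripper": 0}]'

```text
time: 20.07
tcp_pos: [480.0, 27.6, 154.6]
tool_rot: [-0.698, 0.119, -0.101, 0.699]
contact_force: [-0.6, -0.2, -0.6]
width: 1.0
```

```bash
python3 st.py; python3 shot.py wrist w17; python3 box.py w17 477 28
```

```text
t 20.07 tcp [480.   27.6 154.6] jaw 72.07 level fix wx,wy deg [-0.31 -1.43] F [-0.6 -0.2 -0.6] Mo [-0.017 -0.168 -0.017] w 88.0 j [-0.02 -0.21  1.64  0.01  1.73 -1.27]
20.0667 [480.   27.6 154.6] jaw 72.07 tooly [-0.025  0.005 -1.   ] j [-0.02 -0.21  1.64  0.01  1.73 -1.27]
box centre 476.8 30.0 size 60.8 116.7 short axis deg 72.92 top z 43.8
```

View pics/w17.png

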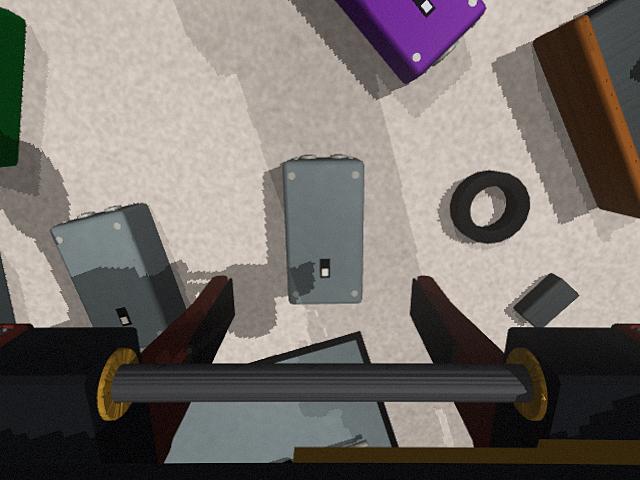

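Box A is back at (476.8, 30.0), 72.9°, against the original (476.3, 28.3), 72.7°. Now box B.

Request:
arm_command --increments '[{"x": -0.3, "y": -3.8, "z": 0, "wx": -0.3, "wy": -1, "wz": 4, "gripper": 0}, {"x": -0.3, "y": -3.8, "z": 0, "wx": 0, "wy": 0, "wz": 4, "gripper": 0}, {"x": -0.3, "y": -3.8, "z": -0.5, "wx": 0, "wy": 0, "wz": 4, "gripper": 0}, {"x": -0.3, "y": -3.8, "z": -1, "wx": 0, "wy": 0, "wz": 1.5, "gripper": 0}, {"x": -0.3, "y": -1, "z": -1, "wx": 0, "wy": 0, "wz": 0, "gripper": 0}, {"x": 0, "y": 0, "z": -1, "wx": 0, "wy": 0, "wz": 0, "gripper": 0}, {"x": 0, "y": 0, "z": 0, "wx": 0, "wy": 0, "wz": 0, "gripper": 0}]'

```text
time: 20.7
tcp_pos: [470.9, -139.1, 147.7]
tool_rot: [0.707, -0.008, 0.034, -0.706]
contact_force: [-0.3, 0.4, -0.8]
width: 1.004
```

```bash
python3 st.py; python3 shot.py wrist w18; python3 box.py w18 465 -147
```

```text
t 20.7 tcp [ 470.9 -139.1  147.7] jaw 86.6 level fix wx,wy deg [0.14 2.07] F [-0.3  0.4 -0.8] Mo [ 0.078 -0.136  0.03 ] w 88.4 j [-0.36 -0.24  1.68  0.01  1.67 -1.87]
20.7 [ 470.9 -139.1  147.7] jaw 86.6 tooly [ 0.036 -0.002 -0.999] j [-0.36 -0.24  1.68  0.01  1.67 -1.87]
box centre 464.6 -148.1 size 60.8 116.9 short axis deg 85.54 top z 43.9
```

View pics/w18.png

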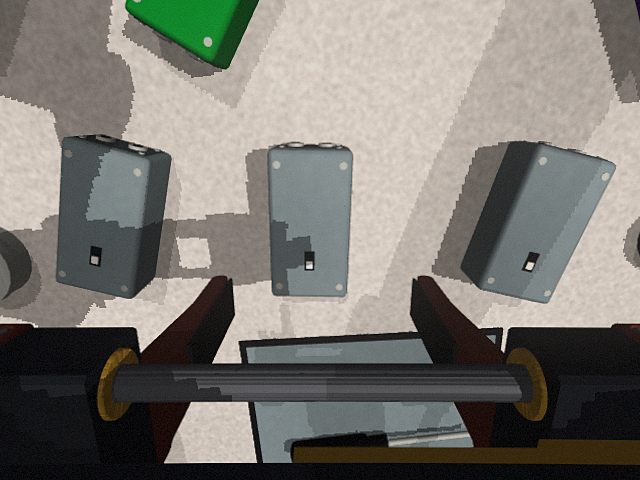

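The middle box B is at (310,220), between its neighbours at (113,215) and (540,220). Aligning and descending.

Request:
arm_command --increments '[{"x": -0.6, "y": -0.9, "z": -1.5, "wx": 0, "wy": 2, "wz": -1, "gripper": 0}, {"x": 0, "y": 0, "z": -3, "wx": 0, "wy": 0, "wz": 0, "gripper": 0}, {"x": 0, "y": 0, "z": -3, "wx": 0, "wy": 0.3, "wz": 0, "gripper": 0}, {"x": 0, "y": 0, "z": -1.0, "wx": 0, "wy": 0.3, "wz": 0, "gripper": 0}, {"x": 0, "y": 0, "z": 0, "wx": 0, "wy": 0, "wz": 0, "gripper": 0}]'

```text
time: 21.17
tcp_pos: [468.7, -142.6, 67.5]
tool_rot: [0.708, -0.025, 0.025, -0.705]
contact_force: [-0.4, -0.5, 0.1]
width: 0.999
```

```bash
python3 st.py
```

```text
t 21.17 tcp [ 468.7 -142.6   67.5] jaw 85.97 level fix wx,wy deg [ 0.26 -0.05] F [-0.4 -0.5  0.1] Mo [ 0.091 -0.145  0.023] w 87.9 j [-0.36 -0.18  1.77 -0.    1.55 -1.86]
```

Request:
arm_command --increments '[{"x": -0.4, "y": -0.6, "z": -0.5, "wx": 0.2, "wy": 0, "wz": -0.4, "gripper": 0}, {"x": 0, "y": 0, "z": -2, "wx": 0, "wy": 0.3, "wz": 0, "gripper": 0}, {"x": -0.1, "y": 0, "z": -2, "wx": 0, "wy": 0.4, "wz": 0, "gripper": 0}, {"x": -0.1, "y": 0, "z": -0.7, "wx": 0, "wy": 0.2, "wz": 0, "gripper": 0}, {"x": 0, "y": 0, "z": 0, "wx": 0, "wy": 0, "wz": 0, "gripper": 0}]'

```text
time: 21.58
tcp_pos: [466.4, -148.2, 21.8]
tool_rot: [0.708, -0.029, 0.024, -0.705]
contact_force: [0.6, 0.2, 0.0]
width: 1.001
```

```bash
python3 st.py
```

```text
t 21.58 tcp [ 466.4 -148.2   21.8] jaw 85.78 level fix wx,wy deg [ 0.22 -0.42] F [0.6 0.2 0. ] Mo [ 0.052 -0.139 -0.012] w 88.1 j [-0.37 -0.15  1.82 -0.01  1.47 -1.87]
```

Request:
arm_command --increments '[{"x": -0.2, "y": 0, "z": -0.8, "wx": 0.2, "wy": -0.3, "wz": -0.2, "gripper": 0}, {"x": 0, "y": 0, "z": -0.2, "wx": 0, "wy": 0, "wz": 0, "gripper": 100}, {"x": 0, "y": 0, "z": 0, "wx": 0, "wy": 0, "wz": 0, "gripper": 255}, {"x": 0, "y": 0, "z": 0, "wx": 0, "wy": 0, "wz": 0, "gripper": 255}, {"x": 0, "y": 0, "z": 0, "wx": 0, "wy": 0, "wz": 0, "gripper": 255}, {"x": 0, "y": 0, "z": 0, "wx": 0, "wy": 0, "wz": 0, "gripper": 255}]' --newtons 60

```text
time: 22.08
tcp_pos: [466.8, -149.3, 16.8]
tool_rot: [0.707, -0.025, 0.03, -0.706]
contact_force: [-1.2, -0.3, -4.9]
width: 0.705
```

```bash
python3 st.py
```

```text
t 22.08 tcp [ 466.8 -149.3   16.8] jaw 85.54 level fix wx,wy deg [0.14 0.34] F [-1.2 -0.3 -4.9] Mo [ 0.042 -0.108 -0.029] w 62.0 j [-0.38 -0.15  1.84 -0.    1.45 -1.87]
```

Request:
arm_command --increments '[{"x": 0, "y": 0, "z": 1.5, "wx": 0, "wy": 0.3, "wz": 0, "gripper": 255}, {"x": 0, "y": 0, "z": 2.5, "wx": 0, "wy": 0, "wz": 0, "gripper": 255}, {"x": 0, "y": 0, "z": 2.5, "wx": 0, "wy": 0, "wz": -7, "gripper": 255}, {"x": 0, "y": 0, "z": 1.5, "wx": 0, "wy": 0, "wz": -7, "gripper": 255}, {"x": 0, "y": 0, "z": 0.5, "wx": 0, "wy": 0, "wz": -7, "gripper": 255}, {"x": 0, "y": 0, "z": 0, "wx": 0, "wy": 0, "wz": -7, "gripper": 255}, {"x": 0, "y": 0, "z": 0, "wx": 0, "wy": 0, "wz": -7, "gripper": 255}, {"x": 0, "y": 0, "z": 0, "wx": 0, "wy": 0, "wz": -7, "gripper": 255}]'

```text
time: 22.75
tcp_pos: [461.6, -147.3, 98.9]
tool_rot: [-0.645, 0.289, -0.28, 0.65]
contact_force: [0.2, 0.6, -5.0]
width: 0.704
```

```bash
python3 st.py
```

```text
t 22.75 tcp [ 461.6 -147.3   98.9] jaw 42.58 level fix wx,wy deg [-0.65 -0.46] F [ 0.2  0.6 -5. ] Mo [-0.055 -0.129 -0.02 ] w 62.0 j [-0.38 -0.2   1.73  0.01  1.62 -1.13]
```

Request:
arm_command --increments '[{"x": 0, "y": 0, "z": 0, "wx": -0.6, "wy": -0.5, "wz": -7, "gripper": 255}, {"x": 0, "y": 0, "z": 0, "wx": 0, "wy": 0, "wz": -7, "gripper": 255}, {"x": 0, "y": 0, "z": 0, "wx": 0, "wy": 0, "wz": -7, "gripper": 255}, {"x": 0, "y": 0, "z": 0, "wx": 0, "wy": 0, "wz": -7, "gripper": 255}, {"x": 0, "y": 0, "z": 0, "wx": 0, "wy": 0, "wz": -7, "gripper": 255}, {"x": 0, "y": 0, "z": 0, "wx": 0, "wy": 0, "wz": -7, "gripper": 255}, {"x": 0, "y": 0, "z": 0, "wx": 0, "wy": 0, "wz": -5, "gripper": 255}, {"x": 0, "y": 0, "z": 0, "wx": 0, "wy": 0, "wz": 0, "gripper": 255}]'

```text
time: 23.42
tcp_pos: [457.1, -145.7, 91.3]
tool_rot: [-0.474, 0.529, -0.521, 0.473]
contact_force: [-0.5, -0.9, -4.8]
width: 0.705
```

```bash
python3 st.py; python3 mom.py 4
```

```text
t 23.42 tcp [ 457.1 -145.7   91.3] jaw -5.9 level fix wx,wy deg [-0.47 -0.55] F [-0.5 -0.9 -4.8] Mo [-0.084 -0.139  0.039] w 62.0 j [-0.38 -0.21  1.76  0.    1.61 -0.28]
moment about jaw axis (own y): [-0.07  -0.007 -0.049 -0.066] mean -0.048
tool moment mean x,y,z [ 0.08  -0.022 -0.048] F [ 0.1   0.27 -4.62]
```

Request:
arm_command --increments '[{"x": 0.7, "y": 4, "z": 0, "wx": 0, "wy": 0, "wz": 0, "gripper": 255}, {"x": -0.7, "y": -4, "z": 0, "wx": 0, "wy": 0, "wz": 0, "gripper": 255}, {"x": -0.7, "y": -4, "z": 0, "wx": 0, "wy": 0, "wz": 0, "gripper": 255}, {"x": 0.7, "y": 4, "z": 0, "wx": 0, "wy": 0, "wz": 0, "gripper": 255}, {"x": 0.7, "y": 4, "z": 0, "wx": 0, "wy": 0, "wz": 0, "gripper": 255}, {"x": -0.7, "y": -4, "z": 0, "wx": 0, "wy": 0, "wz": 0, "gripper": 255}]'

```text
time: 24.07
tcp_pos: [466.0, -121.6, 91.3]
tool_rot: [-0.487, 0.515, -0.505, 0.492]
contact_force: [2.1, 2.4, -4.5]
width: 0.702
```

```bash
python3 st.py
```

```text
t 24.07 tcp [ 466.  -121.6   91.3] jaw -2.33 level fix wx,wy deg [-0.85 -0.32] F [ 2.1  2.4 -4.5] Mo [ 0.07  -0.266 -0.051] w 61.8 j [-0.33 -0.21  1.75  0.01  1.61 -0.29]
```

Request:
arm_command --increments '[{"x": -0.7, "y": -4.1, "z": 0, "wx": 0, "wy": 0, "wz": 0, "gripper": 255}, {"x": -0.7, "y": -4.1, "z": 0, "wx": 0, "wy": 0, "wz": 0, "gripper": 255}, {"x": -0.7, "y": -4.1, "z": 0, "wx": 0, "wy": 0, "wz": 0, "gripper": 255}, {"x": 0.5, "y": 3, "z": 0, "wx": 0, "wy": 0, "wz": 0, "gripper": 255}, {"x": 0, "y": 0, "z": 0, "wx": 0, "wy": 0, "wz": 0, "gripper": 255}, {"x": 0, "y": 0, "z": 0, "wx": 0, "wy": 0, "wz": 0, "gripper": 255}, {"x": 0, "y": 0, "z": 0, "wx": 0, "wy": 0, "wz": 0, "gripper": 255}]'

```text
time: 24.65
tcp_pos: [447.4, -223.5, 90.3]
tool_rot: [-0.493, 0.511, -0.502, 0.495]
contact_force: [-0.4, 0.3, -4.7]
width: 0.704
```

```bash
python3 st.py; python3 mom.py 6
```

```text
t 24.65 tcp [ 447.4 -223.5   90.3] jaw -1.39 level fix wx,wy deg [-0.6  -0.42] F [-0.4  0.3 -4.7] Mo [ 0.004 -0.123 -0.023] w 62.0 j [-0.54 -0.15  1.71  0.01  1.6  -0.51]
moment about jaw axis (own y): [ 0.007 -0.006  0.008 -0.051 -0.001 -0.001] mean -0.0073
tool moment mean x,y,z [ 0.099  0.01  -0.007] F [-0.06  0.16 -4.8 ]
```

Request:
arm_command --increments '[{"x": 0.7, "y": 4.1, "z": 0, "wx": 0, "wy": 0, "wz": 0, "gripper": 255}, {"x": 0.7, "y": 4.1, "z": 0, "wx": 0, "wy": 0, "wz": 0, "gripper": 255}, {"x": 0.7, "y": 4.1, "z": 0, "wx": 0, "wy": 0, "wz": 0, "gripper": 255}, {"x": -0.5, "y": -3, "z": 0, "wx": 0, "wy": 0, "wz": 0, "gripper": 255}, {"x": 0, "y": 0, "z": 0, "wx": 0, "wy": 0, "wz": 0, "gripper": 255}, {"x": 0, "y": 0, "z": 0, "wx": 0, "wy": 0, "wz": 0, "gripper": 255}, {"x": 0, "y": 0, "z": 0, "wx": 0, "wy": 0, "wz": 0, "gripper": 255}]'

```text
time: 25.48
tcp_pos: [468.3, -112.6, 91.5]
tool_rot: [-0.5, 0.502, -0.495, 0.503]
contact_force: [-0.6, -0.5, -5.0]
width: 0.701
```

```bash
python3 st.py; python3 mom.py 6
```

```text
t 25.48 tcp [ 468.3 -112.6   91.5] jaw 0.31 level fix wx,wy deg [-0.6  -0.21] F [-0.6 -0.5 -5. ] Mo [-0.072 -0.097 -0.016] w 61.7 j [-0.31 -0.21  1.76  0.01  1.6  -0.32]
moment about jaw axis (own y): [-0.073 -0.007 -0.044 -0.004 -0.045 -0.051] mean -0.0371
tool moment mean x,y,z [ 0.1   -0.006 -0.037] F [-0.17 -0.33 -4.41]
```

Box B: −0.007 and −0.037 at opposite stops, so it is quiet. Returning it.

Request:
arm_command --increments '[{"x": 0, "y": -0.4, "z": 0, "wx": 0, "wy": 0, "wz": 7, "gripper": 255}, {"x": 0, "y": -0.4, "z": 0, "wx": 0, "wy": 0, "wz": 7, "gripper": 255}, {"x": 0, "y": -0.4, "z": 0, "wx": 0, "wy": 0, "wz": 7, "gripper": 255}, {"x": 0, "y": -0.4, "z": 0, "wx": 0, "wy": 0, "wz": 7, "gripper": 255}, {"x": 0, "y": -0.4, "z": 0, "wx": 0, "wy": 0, "wz": 7, "gripper": 255}, {"x": 0, "y": -0.4, "z": 0, "wx": 0, "wy": 0, "wz": 7, "gripper": 255}, {"x": 0, "y": -0.4, "z": 0, "wx": 0, "wy": 0, "wz": 7, "gripper": 255}, {"x": 0, "y": -0.4, "z": 0, "wx": 0, "wy": 0, "wz": 7, "gripper": 255}]'

```text
time: 26.4
tcp_pos: [466.1, -153.0, 91.0]
tool_rot: [0.679, -0.204, 0.195, -0.678]
contact_force: [-0.1, -0.3, -4.3]
width: 0.7
```

Request:
arm_command --increments '[{"x": 0, "y": -0.2, "z": 0, "wx": 0, "wy": 0, "wz": 7, "gripper": 255}, {"x": 0, "y": 0, "z": -0.5, "wx": 0, "wy": 0, "wz": 7, "gripper": 255}, {"x": 0, "y": 0, "z": -0.5, "wx": 0, "wy": 0, "wz": 7, "gripper": 255}, {"x": 0, "y": 0, "z": -1, "wx": 0, "wy": 0, "wz": 6, "gripper": 255}, {"x": 0, "y": 0, "z": 0, "wx": 0, "wy": 0, "wz": 0, "gripper": 255}, {"x": 0, "y": 0, "z": 0, "wx": 0, "wy": 0, "wz": 0, "gripper": 255}]'

```text
time: 26.9
tcp_pos: [464.8, -161.0, 70.8]
tool_rot: [0.708, -0.036, 0.028, -0.705]
contact_force: [-0.7, 0.1, -4.2]
width: 0.7
```

```bash
python3 st.py; python3 shot.py wrist w19; python3 tilt.py w19 255 380 210 290
```

```text
t 26.9 tcp [ 464.8 -161.    70.8] jaw 84.87 level fix wx,wy deg [ 0.24 -0.65] F [-0.7  0.1 -4.2] Mo [ 0.037 -0.203 -0.088] w 61.6 j [-0.4  -0.17  1.76 -0.01  1.56 -1.88]
26.9 [ 464.8 -161.    70.8] jaw 84.87 tooly [-0.011 -0.004 -1.   ] j [-0.4  -0.17  1.76 -0.01  1.56 -1.88]
n [0.0189 0.0019 0.9998] fix wx,wy deg [ 0.11 -1.08] inl 1130 1134 centroid [ 430.4 -159.5   98.4]
```

View pics/w19.png

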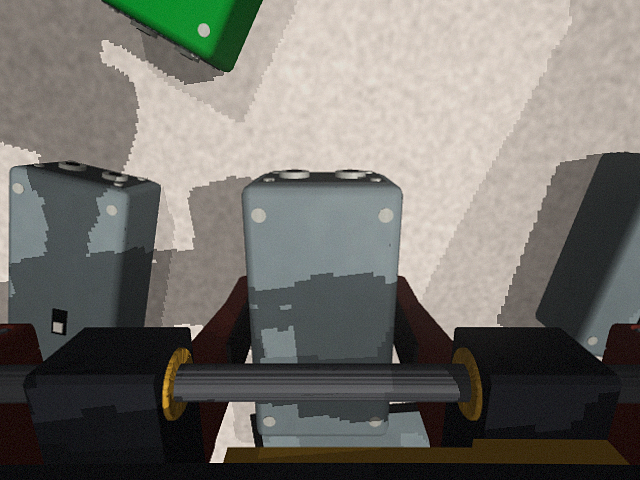

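```bash
cat > scr.py <<'E'
import sys
from h import *
f=sys.argv[1]; h=float(sys.argv[2]); pts=np.array(sys.argv[3:],float).reshape(-1,2)
z=np.load(f+".npz",allow_pickle=True); c=z["c"].item()
P=plane(c,pts,h); e=(P[2:].mean(0)-P[:2].mean(0))
print(f,"centre",P.mean(0).round(1),"long axis",np.degrees(np.arctan2(e[1],e[0])).round(1),"short",np.degrees(np.arctan2(e[1],e[0])).round(1)+90,np.linalg.norm(e).round(1))
E
python3 scr.py w19 98 258 215 385 215 268 421 376 421; python3 scr.py w18 44.5 277 166 344 166 281 287 338 287
```

```text
w19 centre [ 464.3 -160.6   98. ] long axis -5.1 short 84.9 95.1
w18 centre [ 466.9 -147.5   44.5] long axis -4.5 short 85.5 96.0
```

Request:
arm_command --increments '[{"x": 0.1, "y": 1.2, "z": -1, "wx": 0.1, "wy": -1, "wz": 0.6, "gripper": 255}, {"x": 0, "y": 0, "z": -1.5, "wx": 0, "wy": 0, "wz": 0, "gripper": 255}, {"x": 0, "y": 0, "z": -1, "wx": 0, "wy": 0, "wz": 0, "gripper": 255}, {"x": 0, "y": 0, "z": 0, "wx": 0, "wy": 0, "wz": 0, "gripper": 255}]'

```text
time: 27.28
tcp_pos: [466.7, -150.2, 37.5]
tool_rot: [0.708, -0.029, 0.036, -0.705]
contact_force: [-0.8, -0.3, -4.8]
width: 0.704
```

```bash
python3 st.py; python3 shot.py wrist w20; python3 tilt.py w20 255 380 210 290
```

```text
t 27.28 tcp [ 466.7 -150.2   37.5] jaw 84.72 level fix wx,wy deg [0.23 0.58] F [-0.8 -0.3 -4.8] Mo [ 0.071 -0.091  0.04 ] w 61.9 j [-0.38 -0.17  1.82  0.    1.48 -1.86]
27.2833 [ 466.7 -150.2   37.5] jaw 84.72 tooly [ 0.01  -0.004 -1.   ] j [-0.38 -0.17  1.82  0.    1.48 -1.86]
n [-4.e-04  9.e-04  1.e+00] fix wx,wy deg [0.05 0.02] inl 1128 1134 centroid [ 431.7 -148.7   64.4]
```

Request:
arm_command --increments '[{"x": 0, "y": 0.2, "z": -0.8, "wx": 0, "wy": 0, "wz": 0.8, "gripper": 255}, {"x": 0, "y": 0, "z": -0.7, "wx": 0, "wy": 0, "wz": 0, "gripper": 255}, {"x": 0, "y": 0, "z": -0.2, "wx": 0, "wy": 0, "wz": 0, "gripper": 255}, {"x": 0, "y": 0, "z": 0, "wx": 0, "wy": 0, "wz": 0, "gripper": 255}]'

```text
time: 27.67
tcp_pos: [468.3, -149.2, 22.3]
tool_rot: [0.708, -0.023, 0.033, -0.705]
contact_force: [-0.6, 0.1, -4.5]
width: 0.703
```

```bash
python3 st.py; python3 shot.py wrist w21; python3 tilt.py w21 255 380 210 290
```

```text
t 27.67 tcp [ 468.3 -149.2   22.3] jaw 85.46 level fix wx,wy deg [0.32 0.79] F [-0.6  0.1 -4.5] Mo [ 0.053 -0.113  0.031] w 61.8 j [-0.38 -0.16  1.84 -0.    1.45 -1.87]
27.6667 [ 468.3 -149.2   22.3] jaw 85.46 tooly [ 0.014 -0.006 -1.   ] j [-0.38 -0.16  1.84 -0.    1.45 -1.87]
n [-0.0064  0.003   1.    ] fix wx,wy deg [0.17 0.36] inl 1132 1134 centroid [ 433.1 -148.    49. ]
```

Request:
arm_command --increments '[{"x": -0.2, "y": 0, "z": -0.5, "wx": 0.2, "wy": 0.4, "wz": 0, "gripper": 255}, {"x": 0, "y": 0, "z": -0.3, "wx": 0, "wy": 0, "wz": 0, "gripper": 255}, {"x": 0, "y": 0, "z": 0, "wx": 0, "wy": 0, "wz": 0, "gripper": 255}]'

```text
time: 27.97
tcp_pos: [466.9, -149.6, 17.2]
tool_rot: [0.707, -0.025, 0.031, -0.706]
contact_force: [-0.1, 0.6, -5.0]
width: 0.703
```

```bash
python3 st.py; python3 shot.py wrist w22; python3 tilt.py w22 255 380 210 290
```

```text
t 27.97 tcp [ 466.9 -149.6   17.2] jaw 85.46 level fix wx,wy deg [0.15 0.46] F [-0.1  0.6 -5. ] Mo [ 0.077 -0.139 -0.   ] w 61.9 j [-0.38 -0.16  1.84  0.    1.45 -1.87]
27.9667 [ 466.9 -149.6   17.2] jaw 85.46 tooly [ 0.008 -0.003 -1.   ] j [-0.38 -0.16  1.84  0.    1.45 -1.87]
n [0.0022 0.001  1.    ] fix wx,wy deg [ 0.06 -0.13] inl 1127 1134 centroid [ 431.9 -148.5   44.3]
```

Request:
arm_command --increments '[{"x": 0, "y": 0.1, "z": -0.3, "wx": 0, "wy": 0, "wz": 0, "gripper": 255}, {"x": 0, "y": 0, "z": -0.1, "wx": 0, "wy": 0, "wz": 0, "gripper": 255}]'

```text
time: 28.18
tcp_pos: [467.7, -150.0, 17.1]
tool_rot: [0.708, -0.024, 0.032, -0.705]
contact_force: [-1.0, 1.4, -3.7]
width: 0.705
```

```bash
python3 st.py
```

```text
t 28.18 tcp [ 467.7 -150.    17.1] jaw 85.43 level fix wx,wy deg [0.31 0.59] F [-1.   1.4 -3.7] Mo [ 0.262  0.068 -0.02 ] w 62.0 j [-0.38 -0.16  1.84 -0.    1.45 -1.87]
```

Contact with the table: the force is falling and z has stopped. Releasing and backing up.

Request:
arm_command --increments '[{"x": 0, "y": 0, "z": -0.1, "wx": 0, "wy": 0, "wz": 0, "gripper": 0}, {"x": 0, "y": 0, "z": 0, "wx": 0, "wy": 0, "wz": 0, "gripper": 0}, {"x": 0, "y": 0, "z": 0, "wx": 0, "wy": 0, "wz": 0, "gripper": 0}, {"x": 0, "y": 0, "z": 1.5, "wx": 0, "wy": 0, "wz": 0, "gripper": 0}, {"x": 0, "y": 0, "z": 3, "wx": 0, "wy": 0, "wz": 0, "gripper": 0}, {"x": 0, "y": 0, "z": 4, "wx": 0, "wy": 0, "wz": 0, "gripper": 0}, {"x": 0, "y": 0, "z": 3, "wx": 0, "wy": 0, "wz": 0, "gripper": 0}]'

```text
time: 28.77
tcp_pos: [465.1, -148.7, 127.3]
tool_rot: [0.707, -0.028, 0.029, -0.706]
contact_force: [1.3, -0.2, 0.7]
width: 1.003
```

```bash
python3 st.py; python3 shot.py wrist w23; python3 box.py w23 465 -147;  python3 box.py w23 454 -306
```

```text
t 28.77 tcp [ 465.1 -148.7  127.3] jaw 85.42 level fix wx,wy deg [0.09 0.12] F [ 1.3 -0.2  0.7] Mo [ 0.075 -0.208 -0.003] w 88.2 j [-0.38 -0.21  1.69 -0.    1.66 -1.87]
28.7667 [ 465.1 -148.7  127.3] jaw 85.42 tooly [ 0.002 -0.002 -1.   ] j [-0.38 -0.21  1.69 -0.    1.66 -1.87]
box centre 464.8 -149.7 size 60.7 116.7 short axis deg 85.32 top z 43.9
box centre 451.8 -302.8 size 63.1 117.9 short axis deg 70.68 top z 43.7
```

View pics/w23.png

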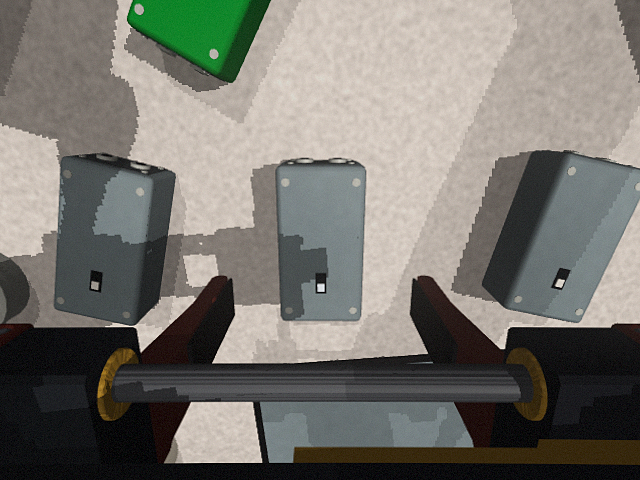

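Box B is back at (464.8, −149.7), 85.3°, against the original (464.7, −148.1), 85.5°. Now box C.

Request:
arm_command --increments '[{"x": -0.3, "y": -3.8, "z": 0.3, "wx": 0, "wy": 0, "wz": -4, "gripper": 0}, {"x": -0.3, "y": -3.8, "z": 0, "wx": 0, "wy": 0, "wz": -4, "gripper": 0}, {"x": -0.3, "y": -3.8, "z": 0, "wx": 0, "wy": 0, "wz": -4, "gripper": 0}, {"x": -0.3, "y": -3.4, "z": 0, "wx": 0, "wy": 0, "wz": -2.5, "gripper": 0}, {"x": 0, "y": -0.5, "z": 0, "wx": 0, "wy": 0, "wz": 0, "gripper": 0}, {"x": 0, "y": 0, "z": 0, "wx": 0, "wy": 0, "wz": 0, "gripper": 0}]'

```text
time: 29.32
tcp_pos: [459.0, -308.7, 143.7]
tool_rot: [0.701, -0.11, 0.128, -0.693]
contact_force: [-0.2, 0.2, 0.2]
width: 1.005
```

```bash
python3 st.py; python3 shot.py wrist w24;  python3 box.py w24 454 -306
```

```text
t 29.32 tcp [ 459.  -308.7  143.7] jaw 70.62 level fix wx,wy deg [0.93 1.36] F [-0.2  0.2  0.2] Mo [ 0.006 -0.118  0.007] w 88.4 j [-0.65 -0.06  1.53  0.    1.65 -1.89]
29.3167 [ 459.  -308.7  143.7] jaw 70.62 tooly [ 0.024 -0.016 -1.   ] j [-0.65 -0.06  1.53  0.    1.65 -1.89]
box centre 451.9 -306.6 size 60.8 116.7 short axis deg 71.01 top z 43.8
```

View pics/w24.png

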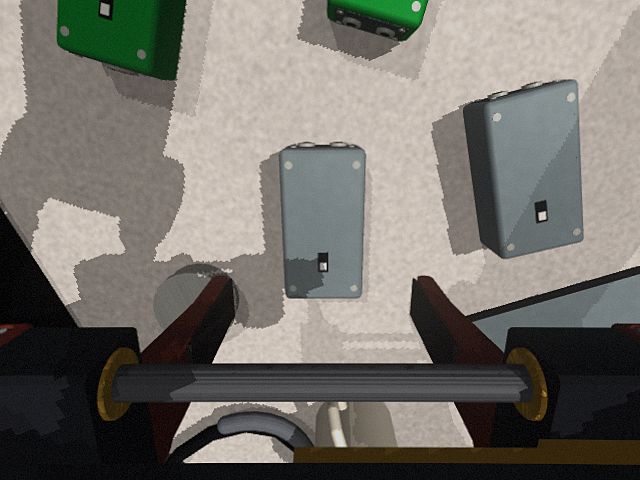

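C lies centred at (322,222). The tin at (195,300) and the mug handle at (340,430) stay clear of the fingers.

Request:
arm_command --increments '[{"x": -0.6, "y": 0.2, "z": -1.5, "wx": 0.9, "wy": 1.4, "wz": 0.3, "gripper": 0}, {"x": 0, "y": 0, "z": -3, "wx": 0, "wy": 0, "wz": 0, "gripper": 0}, {"x": 0, "y": 0, "z": -2.5, "wx": 0, "wy": 0.3, "wz": 0, "gripper": 0}, {"x": 0, "y": 0, "z": -0.8, "wx": 0, "wy": 0.3, "wz": 0, "gripper": 0}, {"x": 0, "y": 0, "z": 0, "wx": 0, "wy": 0, "wz": 0, "gripper": 0}]'

```text
time: 29.78
tcp_pos: [452.7, -299.5, 60.7]
tool_rot: [-0.698, 0.119, -0.108, 0.698]
contact_force: [0.1, 0.7, -0.3]
width: 1.001
```

```bash
python3 st.py
```

```text
t 29.78 tcp [ 452.7 -299.5   60.7] jaw 71.52 level fix wx,wy deg [-0.21 -0.89] F [ 0.1  0.7 -0.3] Mo [ 0.069 -0.081  0.03 ] w 88.1 j [-0.64 -0.02  1.63 -0.01  1.54 -1.89]
```

Request:
arm_command --increments '[{"x": 0, "y": -0.7, "z": -0.5, "wx": -0.2, "wy": -0.6, "wz": -0.5, "gripper": 0}, {"x": 0, "y": 0, "z": -2, "wx": 0, "wy": 0, "wz": 0, "gripper": 0}, {"x": 0, "y": 0, "z": -1.5, "wx": 0, "wy": 0, "wz": 0, "gripper": 0}, {"x": 0, "y": 0, "z": -0.5, "wx": 0, "wy": 0, "wz": 0, "gripper": 0}, {"x": 0, "y": 0, "z": 0, "wx": 0, "wy": 0, "wz": 0, "gripper": 0}]'

```text
time: 30.2
tcp_pos: [454.9, -305.9, 17.3]
tool_rot: [0.699, -0.115, 0.115, -0.697]
contact_force: [-0.0, 0.2, -0.5]
width: 1.001
```

```bash
python3 st.py
```

```text
t 30.2 tcp [ 454.9 -305.9   17.3] jaw 71.26 level fix wx,wy deg [ 0.15 -0.  ] F [-0.   0.2 -0.5] Mo [ 0.02  -0.167 -0.002] w 88.1 j [-0.65  0.01  1.68 -0.    1.45 -1.9 ]
```

Request:
arm_command --increments '[{"x": -0.2, "y": 0, "z": -0.6, "wx": 0.1, "wy": 0, "wz": -0.2, "gripper": 255}, {"x": 0, "y": 0, "z": -0.2, "wx": 0, "wy": 0, "wz": 0, "gripper": 255}, {"x": 0, "y": 0, "z": 0, "wx": 0, "wy": 0, "wz": 0, "gripper": 255}, {"x": 0, "y": 0, "z": 0, "wx": 0, "wy": 0, "wz": 0, "gripper": 255}, {"x": 0, "y": 0, "z": 0, "wx": 0, "wy": 0, "wz": 0, "gripper": 255}]' --newtons 60

```text
time: 30.62
tcp_pos: [454.4, -307.4, 13.0]
tool_rot: [0.699, -0.114, 0.118, -0.696]
contact_force: [0.5, -0.5, -5.0]
width: 0.704
```

```bash
python3 st.py
```

```text
t 30.62 tcp [ 454.4 -307.4   13. ] jaw 71.05 level fix wx,wy deg [0.25 0.28] F [ 0.5 -0.5 -5. ] Mo [-0.039 -0.17  -0.022] w 61.9 j [-0.66  0.01  1.69 -0.    1.43 -1.9 ]
```

Request:
arm_command --increments '[{"x": 0, "y": 0, "z": 1.5, "wx": 0.2, "wy": 0.3, "wz": 0, "gripper": 255}, {"x": 0, "y": 0, "z": 2.5, "wx": 0, "wy": 0, "wz": 0, "gripper": 255}, {"x": 0, "y": 0, "z": 2.5, "wx": 0, "wy": 0, "wz": -7, "gripper": 255}, {"x": 0, "y": 0, "z": 2, "wx": 0, "wy": 0, "wz": -7, "gripper": 255}, {"x": 0, "y": 0, "z": 0.5, "wx": 0, "wy": 0, "wz": -7, "gripper": 255}, {"x": 0, "y": 0, "z": 0, "wx": 0, "wy": 0, "wz": -7, "gripper": 255}, {"x": 0, "y": 0, "z": 0, "wx": 0, "wy": 0, "wz": -7, "gripper": 255}, {"x": 0, "y": 0, "z": 0, "wx": 0, "wy": 0, "wz": -7, "gripper": 255}]'

```text
time: 31.28
tcp_pos: [450.0, -303.9, 100.2]
tool_rot: [-0.602, 0.367, -0.36, 0.611]
contact_force: [0.6, 0.1, -4.9]
width: 0.7
```

Request:
arm_command --increments '[{"x": 0, "y": 0, "z": 0, "wx": 0, "wy": 0, "wz": -7, "gripper": 255}, {"x": 0, "y": 0, "z": 0, "wx": 0, "wy": 0, "wz": -7, "gripper": 255}, {"x": 0, "y": 0, "z": 0, "wx": 0, "wy": 0, "wz": -7, "gripper": 255}, {"x": 0, "y": 0, "z": 0, "wx": 0, "wy": 0, "wz": -7, "gripper": 255}, {"x": 0, "y": 0, "z": 0, "wx": 0, "wy": 0, "wz": -7, "gripper": 255}, {"x": 0, "y": 0, "z": 0, "wx": 0, "wy": 0, "wz": -7, "gripper": 255}, {"x": 0, "y": 0, "z": 0, "wx": 0, "wy": 0, "wz": -5, "gripper": 255}, {"x": 0, "y": 0, "z": 0, "wx": 0, "wy": 0, "wz": 0, "gripper": 255}]'

```text
time: 31.95
tcp_pos: [446.5, -301.2, 93.0]
tool_rot: [-0.398, 0.587, -0.574, 0.408]
contact_force: [-0.2, -0.7, -5.0]
width: 0.703
```

```bash
python3 st.py; python3 mom.py 4
```

```text
t 31.95 tcp [ 446.5 -301.2   93. ] jaw -20.45 level fix wx,wy deg [-1.33  0.08] F [-0.2 -0.7 -5. ] Mo [-0.04  -0.026  0.044] w 61.9 j [-0.67 -0.05  1.6   0.02  1.6  -0.31]
moment about jaw axis (own y): [-0.029  0.005 -0.055 -0.012] mean -0.0225
tool moment mean x,y,z [ 0.076  0.006 -0.022] F [-0.17 -0.25 -5.31]
```

Request:
arm_command --increments '[{"x": 1.6, "y": 3.7, "z": 0, "wx": 0, "wy": 0, "wz": 0, "gripper": 255}, {"x": -1.6, "y": -3.7, "z": 0, "wx": 0, "wy": 0, "wz": 0, "gripper": 255}, {"x": -1.6, "y": -3.7, "z": 0, "wx": 0, "wy": 0, "wz": 0, "gripper": 255}, {"x": 1.6, "y": 3.7, "z": 0, "wx": 0, "wy": 0, "wz": 0, "gripper": 255}, {"x": 1.6, "y": 3.7, "z": 0, "wx": 0, "wy": 0, "wz": 0, "gripper": 255}, {"x": -1.6, "y": -3.7, "z": 0, "wx": 0, "wy": 0, "wz": 0, "gripper": 255}]'

```text
time: 32.6
tcp_pos: [460.3, -281.9, 92.7]
tool_rot: [-0.412, 0.577, -0.562, 0.427]
contact_force: [2.6, 1.5, -5.5]
width: 0.703
```

Request:
arm_command --increments '[{"x": -1.6, "y": -3.7, "z": 0, "wx": 0, "wy": 0, "wz": 0, "gripper": 255}, {"x": -1.6, "y": -3.7, "z": 0, "wx": 0, "wy": 0, "wz": 0, "gripper": 255}, {"x": -1.6, "y": -3.7, "z": 0, "wx": 0, "wy": 0, "wz": 0, "gripper": 255}, {"x": 1.2, "y": 2.7, "z": 0, "wx": 0, "wy": 0, "wz": 0, "gripper": 255}, {"x": 0, "y": 0, "z": 0, "wx": 0, "wy": 0, "wz": 0, "gripper": 255}, {"x": 0, "y": 0, "z": 0, "wx": 0, "wy": 0, "wz": 0, "gripper": 255}, {"x": 0, "y": 0, "z": 0, "wx": 0, "wy": 0, "wz": 0, "gripper": 255}]'

```text
time: 33.18
tcp_pos: [420.8, -372.6, 91.2]
tool_rot: [-0.418, 0.573, -0.558, 0.431]
contact_force: [0.5, 0.5, -4.8]
width: 0.699
```

```bash
python3 st.py; python3 mom.py 6
```

```text
t 33.18 tcp [ 420.8 -372.6   91.2] jaw -16.23 level fix wx,wy deg [-1.52  0.12] F [ 0.5  0.5 -4.8] Mo [-0.063 -0.101  0.028] w 61.5 j [-0.8   0.02  1.54  0.02  1.6  -0.51]
moment about jaw axis (own y): [-0.032  0.014  0.02   0.051  0.026 -0.008] mean 0.0118
tool moment mean x,y,z [ 0.095 -0.003  0.012] F [-0.14  0.39 -4.88]
```

Request:
arm_command --increments '[{"x": 1.6, "y": 3.7, "z": 0, "wx": 0, "wy": 0, "wz": 0, "gripper": 255}, {"x": 1.6, "y": 3.7, "z": 0, "wx": 0, "wy": 0, "wz": 0, "gripper": 255}, {"x": 1.6, "y": 3.7, "z": 0, "wx": 0, "wy": 0, "wz": 0, "gripper": 255}, {"x": -1.2, "y": -2.7, "z": 0, "wx": 0, "wy": 0, "wz": 0, "gripper": 255}, {"x": 0, "y": 0, "z": 0, "wx": 0, "wy": 0, "wz": 0, "gripper": 255}, {"x": 0, "y": 0, "z": 0, "wx": 0, "wy": 0, "wz": 0, "gripper": 255}, {"x": 0, "y": 0, "z": 0, "wx": 0, "wy": 0, "wz": 0, "gripper": 255}]'

```text
time: 34.02
tcp_pos: [465.1, -274.7, 92.6]
tool_rot: [-0.424, 0.567, -0.555, 0.437]
contact_force: [0.1, -0.1, -4.0]
width: 0.703
```

```bash
python3 st.py; python3 mom.py 6
```

```text
t 34.02 tcp [ 465.1 -274.7   92.6] jaw -14.98 level fix wx,wy deg [-1.41  0.28] F [ 0.1 -0.1 -4. ] Mo [-0.151 -0.014 -0.056] w 61.9 j [-0.61 -0.05  1.6   0.02  1.6  -0.35]
moment about jaw axis (own y): [-0.142 -0.044 -0.135 -0.148 -0.024 -0.114] mean -0.1012
tool moment mean x,y,z [ 0.065 -0.007 -0.101] F [-0.16 -0.06 -4.88]
```

Box C: +0.012 at the − stop and −0.101 at the + stop, a shift of 0.113. That is the rattle signature. I'll repeat once to confirm.

Request:
arm_command --increments '[{"x": -1.6, "y": -3.7, "z": 0, "wx": 0, "wy": 0, "wz": 0, "gripper": 255}, {"x": -1.6, "y": -3.7, "z": 0, "wx": 0, "wy": 0, "wz": 0, "gripper": 255}, {"x": -1.6, "y": -3.7, "z": 0, "wx": 0, "wy": 0, "wz": 0, "gripper": 255}, {"x": 1.2, "y": 2.7, "z": 0, "wx": 0, "wy": 0, "wz": 0, "gripper": 255}, {"x": 0, "y": 0, "z": 0, "wx": 0, "wy": 0, "wz": 0, "gripper": 255}, {"x": 0, "y": 0, "z": 0, "wx": 0, "wy": 0, "wz": 0, "gripper": 255}, {"x": 0, "y": 0, "z": 0, "wx": 0, "wy": 0, "wz": 0, "gripper": 255}]'

```text
time: 34.85
tcp_pos: [419.4, -372.4, 91.4]
tool_rot: [-0.418, 0.572, -0.559, 0.431]
contact_force: [-0.3, -0.5, -5.2]
width: 0.704
```

```bash
python3 st.py; python3 mom.py 9
```

```text
t 34.85 tcp [ 419.4 -372.4   91.4] jaw -16.2 level fix wx,wy deg [-1.45  0.28] F [-0.3 -0.5 -5.2] Mo [-0.014 -0.075 -0.042] w 62.0 j [-0.8   0.01  1.55  0.02  1.6  -0.52]
moment about jaw axis (own y): [ 0.008  0.021  0.008  0.022 -0.015 -0.006  0.009 -0.008 -0.012] mean 0.0031
tool moment mean x,y,z [0.075 0.003 0.003] F [ 0.04 -0.01 -5.08]
```

Request:
arm_command --increments '[{"x": 1.6, "y": 3.7, "z": 0, "wx": 0, "wy": 0, "wz": 0, "gripper": 255}, {"x": 1.6, "y": 3.7, "z": 0, "wx": 0, "wy": 0, "wz": 0, "gripper": 255}, {"x": 1.6, "y": 3.7, "z": 0, "wx": 0, "wy": 0, "wz": 0, "gripper": 255}, {"x": -1.2, "y": -2.7, "z": 0, "wx": 0, "wy": 0, "wz": 0, "gripper": 255}, {"x": 0, "y": 0, "z": 0, "wx": 0, "wy": 0, "wz": 0, "gripper": 255}, {"x": 0, "y": 0, "z": 0, "wx": 0, "wy": 0, "wz": 0, "gripper": 255}, {"x": 0, "y": 0, "z": 0, "wx": 0, "wy": 0, "wz": 0, "gripper": 255}]'

```text
time: 35.83
tcp_pos: [463.4, -275.0, 92.3]
tool_rot: [-0.423, 0.566, -0.556, 0.437]
contact_force: [0.3, 0.5, -4.5]
width: 0.703
```

```bash
python3 st.py; python3 mom.py 9
```

```text
t 35.83 tcp [ 463.4 -275.    92.3] jaw -15.02 level fix wx,wy deg [-1.35  0.4 ] F [ 0.3  0.5 -4.5] Mo [-0.096 -0.052 -0.01 ] w 61.8 j [-0.61 -0.05  1.61  0.02  1.59 -0.35]
moment about jaw axis (own y): [-0.079 -0.051 -0.096 -0.114 -0.081 -0.106 -0.106 -0.126 -0.123] mean -0.0981
tool moment mean x,y,z [ 0.045  0.008 -0.098] F [-0.02 -0.09 -4.91]
```

The shift repeats: +0.003 and −0.098. Box C is the rattler. Now the mat centre, from the first top picture.

```bash
python3 - <<'E'
from h import *
p=np.load("top0p.npy");c=r.calibration("top")
g=cv2.cvtColor(p,cv2.COLOR_RGB2HSV)
roi=np.zeros(p.shape[:2],np.uint8); roi[122:215,280:415]=1
m=((p.max(2)<135)&(g[:,:,1]>20)|(p.max(2)<60)).astype(np.uint8)*roi
k=max(cv2.findContours(m,cv2.RETR_EXTERNAL,cv2.CHAIN_APPROX_NONE)[0],key=cv2.contourArea)
W=plane(c,k.reshape(-1,2),2)[:,:2]; print(cv2.boundingRect(k)); print(cv2.minAreaRect(W.astype(np.float32)))
print(plane(c,[(294.5,133.5),(401.5,134.5),(402,201.5),(294.5,201.5)],2).round(1))
E
python3 shot.py wrist w25
```

```text
(280, 133, 123, 82)
((662.3999633789062, -83.27082824707031), (199.5023651123047, 295.4516906738281), 0.22711049020290375)
[[ 763.    29.8    2. ]
 [ 758.8 -232.7    2. ]
 [ 591.9 -230.3    2. ]
 [ 593.2   29.1    2. ]]
36.2333 [ 463.  -275.7   92.2] jaw -15.13 tooly [ 0.007  0.024 -1.   ] j [-0.62 -0.05  1.61  0.02  1.59 -0.35]
```

View pics/w25.png

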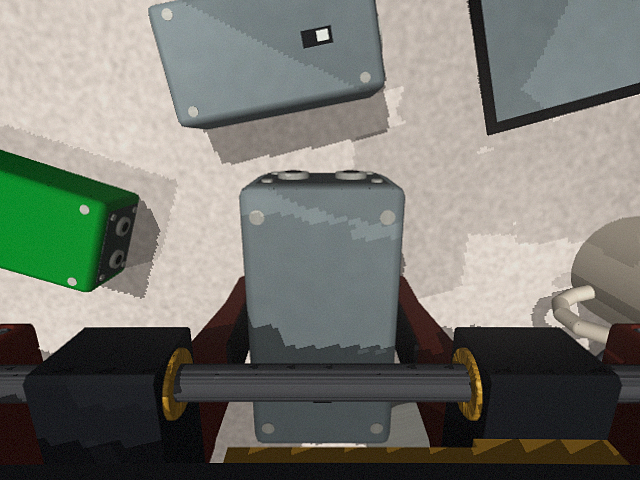

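The mat corners in the top picture, (295,134), (401,135), (402,201) and (295,201), give centre (677, −101) and size 168x261 mm, which agrees with 170x260. Lifting, then carrying C there.

Request:
arm_command --increments '[{"x": 0, "y": 0, "z": 2, "wx": -0.7, "wy": 0.2, "wz": 0, "gripper": 255}, {"x": 0.5, "y": 0.4, "z": 3, "wx": -0.7, "wy": 0.2, "wz": 0, "gripper": 255}, {"x": 1, "y": 1, "z": 3, "wx": 0, "wy": 0, "wz": 0, "gripper": 255}, {"x": 1.8, "y": 1.5, "z": 1, "wx": 0, "wy": 0, "wz": 0, "gripper": 255}, {"x": 2, "y": 1.6, "z": 0.2, "wx": 0, "wy": 0, "wz": 0, "gripper": 255}, {"x": 2, "y": 1.6, "z": 0.2, "wx": 0, "wy": 0, "wz": 0, "gripper": 255}]'

```text
time: 36.78
tcp_pos: [532.5, -216.5, 188.6]
tool_rot: [-0.428, 0.565, -0.563, 0.425]
contact_force: [0.6, -0.2, -5.3]
width: 0.702
```

```bash
python3 st.py
```

```text
t 36.78 tcp [ 532.5 -216.5  188.6] jaw -15.79 level fix wx,wy deg [-0.01 -0.28] F [ 0.6 -0.2 -5.3] Mo [-0.14  -0.03   0.031] w 61.8 j [-0.44  0.02  1.36 -0.    1.76 -0.17]
```

Remaining: 14.5 cm in x and 11.6 cm in y.

Request:
arm_command --increments '[{"x": 2.2, "y": 1.8, "z": 0, "wx": 0, "wy": 0, "wz": 0, "gripper": 255}, {"x": 2.2, "y": 1.8, "z": 0, "wx": 0, "wy": 0, "wz": 0, "gripper": 255}, {"x": 2.2, "y": 1.8, "z": 0, "wx": 0, "wy": 0, "wz": 0, "gripper": 255}, {"x": 2.2, "y": 1.8, "z": 0, "wx": 0, "wy": 0, "wz": 0, "gripper": 255}, {"x": 2, "y": 1.6, "z": 0, "wx": 0, "wy": 0, "wz": 0, "gripper": 255}, {"x": 1, "y": 0.8, "z": 0, "wx": 0, "wy": 0, "wz": 0, "gripper": 255}, {"x": 0, "y": 0, "z": 0, "wx": 0, "wy": 0, "wz": 0, "gripper": 255}, {"x": 0, "y": 0, "z": 0, "wx": 0, "wy": 0, "wz": 0, "gripper": 255}]'

```text
time: 37.45
tcp_pos: [659.1, -112.9, 188.6]
tool_rot: [-0.427, 0.564, -0.563, 0.427]
contact_force: [-0.6, 0.0, -4.9]
width: 0.7
```

```bash
python3 st.py;  python3 shot.py wrist w26; python3 tilt.py w26 255 390 210 290
```

```text
t 37.45 tcp [ 659.1 -112.9  188.6] jaw -15.7 level fix wx,wy deg [-0.05 -0.13] F [-0.6  0.  -4.9] Mo [-0.081 -0.057 -0.02 ] w 61.6 j [-0.22  0.28  1.08  0.    1.78  0.05]
37.45 [ 659.1 -112.9  188.6] jaw -15.7 tooly [-0.002  0.001 -1.   ] j [-0.22  0.28  1.08  0.    1.78  0.05]
n [-0.0019 -0.0082  1.    ] fix wx,wy deg [-0.47  0.11] inl 1211 1215 centroid [668.  -78.2 219.7]
```

View pics/w26.png

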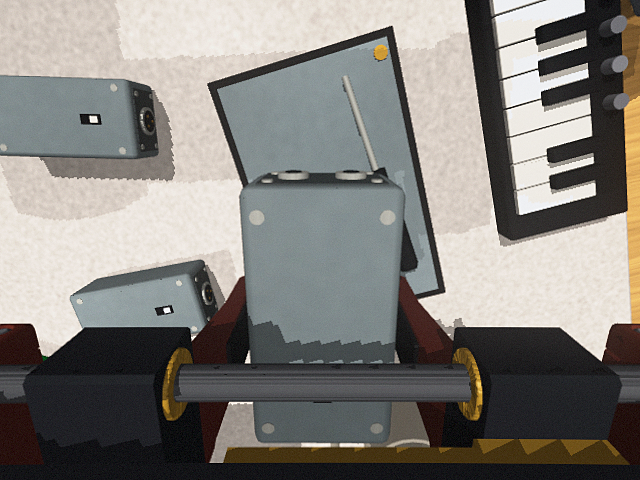

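```bash
python3 scr.py w26 219.7 257 218 388 217 267 429 377 429
python3 - <<'E'
from h import *
z=np.load("w26.npz",allow_pickle=True);c=z["c"].item()
A,B=plane(c,[(209,83),(391,28)],2); D=plane(c,[(444,294)],2)[0]
print("mat corners",A.round(1),B.round(1),D.round(1),"centre",((A+D)/2).round(1))
E
```

```text
w26 centre [ 658.8 -112.6  219.7] long axis -105.9 short -15.900000000000006 96.2
mat corners [593.9  30.1   2. ] [759.3  28.4   2. ] [ 758.8 -230.     2. ] centre [ 676.3 -100.     2. ]
```

Two views put the mat centre at (676.7, −100.5), and the box centre is at (659, −112.6). I'll shift it by +1.8 and +1.2 cm and settle. The box underside is about 172 mm above the mat.

Request:
arm_command --increments '[{"x": 0.9, "y": 0.6, "z": 0, "wx": -0.3, "wy": 0, "wz": 0, "gripper": 255}, {"x": 0.9, "y": 0.6, "z": 0, "wx": -0.1, "wy": 0, "wz": 0, "gripper": 255}, {"x": 0, "y": 0, "z": 0, "wx": 0, "wy": 0, "wz": 0, "gripper": 255}, {"x": 0, "y": 0, "z": 0, "wx": 0, "wy": 0, "wz": 0, "gripper": 255}, {"x": 0, "y": 0, "z": 0, "wx": 0, "wy": 0, "wz": 0, "gripper": 255}, {"x": 0, "y": 0, "z": 0, "wx": 0, "wy": 0, "wz": 0, "gripper": 255}]'

```text
time: 38.0
tcp_pos: [672.9, -107.4, 189.1]
tool_rot: [0.428, -0.564, 0.567, -0.422]
contact_force: [-0.6, -0.1, -4.0]
width: 0.705
```

```bash
python3 st.py;  python3 shot.py wrist w27; python3 tilt.py w27 255 390 210 290; python3 scr.py w27 219.7 257 218 388 217 267 429 377 429;python3 shot.py top t27; python3 shot.py scene s27; python3 st.py
```

```text
t 38.0 tcp [ 672.9 -107.4  189.1] jaw -16.16 level fix wx,wy deg [ 0.46 -0.28] F [-0.6 -0.1 -4. ] Mo [-0.123 -0.087  0.006] w 62.0 j [-0.2   0.32  1.04 -0.01  1.79  0.08]
38.0 [ 672.9 -107.4  189.1] jaw -16.16 tooly [-0.005 -0.008 -1.   ] j [-0.2   0.32  1.04 -0.01  1.79  0.08]
n [0.0023 0.0015 1.    ] fix wx,wy deg [ 0.08 -0.13] inl 1212 1215 centroid [682.1 -72.4 219.9]
w27 centre [ 672.5 -107.3  219.7] long axis -106.3 short -16.299999999999997 97.1
38.05 [ 672.9 -107.5  189.2] jaw -16.17 tooly [-0.005 -0.008 -1.   ] j [-0.2   0.32  1.04 -0.01  1.79  0.08]
38.1 [ 673.  -107.3  189.2] jaw -16.16 tooly [-0.005 -0.008 -1.   ] j [-0.2   0.32  1.04 -0.01  1.79  0.08]
t 38.15 tcp [ 673.2 -107.   189.2] jaw -16.14 level fix wx,wy deg [ 0.45 -0.26] F [-0.1 -0.  -4.7] Mo [-0.076 -0.013  0.025] w 61.9 j [-0.2   0.32  1.04 -0.01  1.79  0.08]
```

View pics/t27.png

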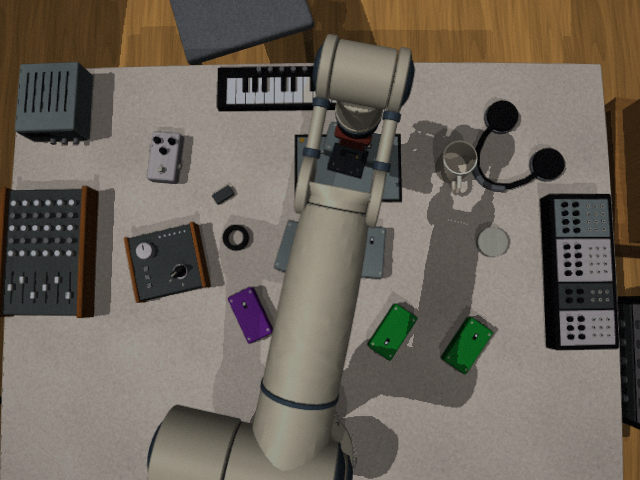

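View pics/s27.png

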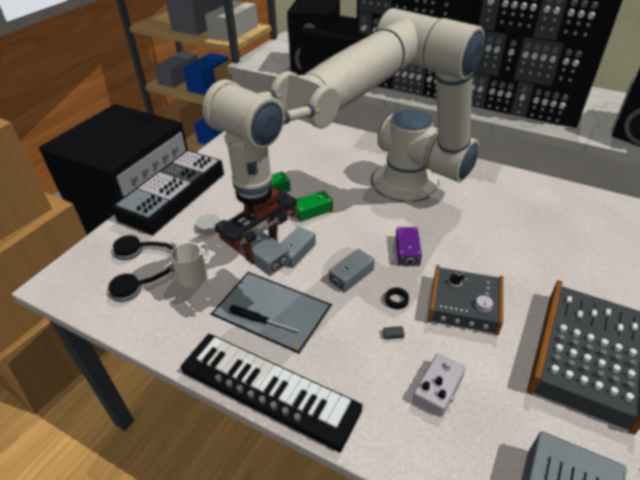

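The top view shows the held box under the gripper at about (350,168) over the mat, with bystanders in place. The knob pointer at (180,271) is turned towards off. The scene view shows the box held level. I'll trim the last 7 mm and settle.

Request:
arm_command --increments '[{"x": 0.3, "y": 0.7, "z": 0, "wx": 0, "wy": 0, "wz": 0, "gripper": 255}, {"x": 0, "y": 0, "z": 0, "wx": 0, "wy": 0, "wz": 0, "gripper": 255}, {"x": 0, "y": 0, "z": 0, "wx": 0, "wy": 0, "wz": 0, "gripper": 255}, {"x": 0, "y": 0, "z": 0, "wx": 0, "wy": 0, "wz": 0, "gripper": 255}, {"x": 0, "y": 0, "z": 0, "wx": 0, "wy": 0, "wz": 0, "gripper": 255}, {"x": 0, "y": 0, "z": 0, "wx": 0, "wy": 0, "wz": 0, "gripper": 255}]'

```text
time: 38.65
tcp_pos: [676.2, -99.1, 189.4]
tool_rot: [0.428, -0.564, 0.566, -0.422]
contact_force: [-0.2, 1.0, -5.1]
width: 0.704
```

```bash
python3 st.py;  python3 shot.py wrist w28; python3 tilt.py w28 255 390 210 290; python3 scr.py w28 219.7 257 218 388 217 267 429 377 429
python3 - <<'E'
from h import *
p=np.load("t27.npz",allow_pickle=True)["p"]
cv2.imwrite("pics/t27c.png",cv2.resize(p[215:310,120:215,::-1],None,fx=6,fy=6,interpolation=cv2.INTER_CUBIC))
E
```

```text
t 38.65 tcp [676.2 -99.1 189.4] jaw -16.12 level fix wx,wy deg [ 0.45 -0.25] F [-0.2  1.  -5.1] Mo [-0.07  -0.039  0.004] w 62.0 j [-0.19  0.32  1.03 -0.01  1.79  0.09]
38.65 [676.2 -99.1 189.4] jaw -16.12 tooly [-0.004 -0.008 -1.   ] j [-0.19  0.32  1.03 -0.01  1.79  0.09]
n [ 4.e-04 -6.e-04  1.e+00] fix wx,wy deg [-0.03 -0.03] inl 1211 1215 centroid [685.4 -64.1 220.3]
w28 centre [675.8 -99.2 219.7] long axis -106.3 short -16.299999999999997 97.3
```

View pics/t27c.png

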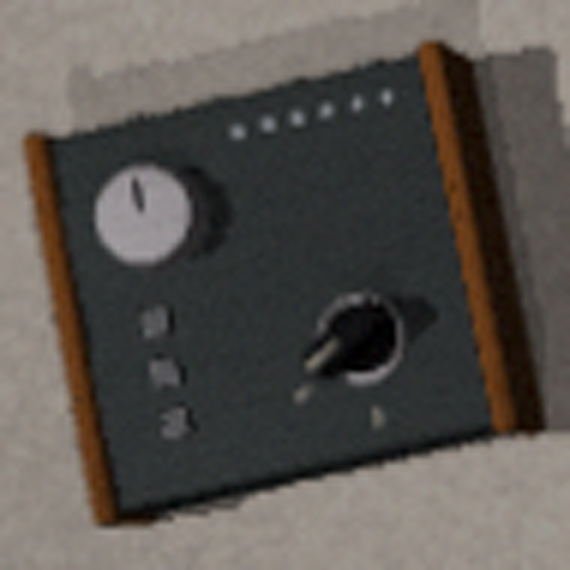

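View pics/w28.png

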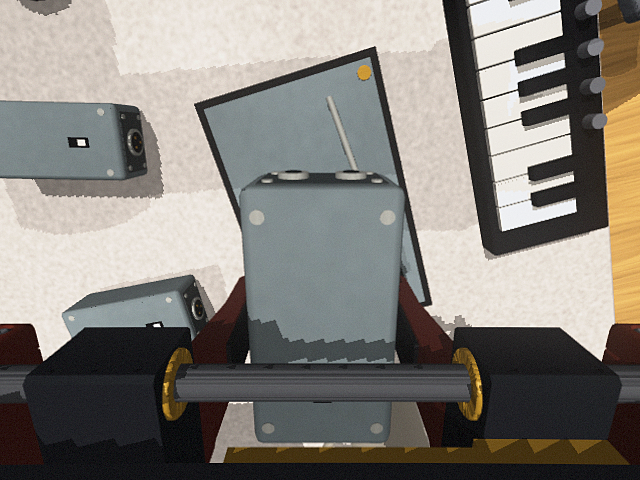

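The knob points at the off mark (crop (303,393)). The box is level within 0.1°, centred within 2 mm of the mat centre and still. Handing in.

```bash
python3 -c "
from station import r
print(r.close_job())"
```

```text
the job is handed in; nothing more can be done
None
```

I muted the speakers, shook all three boxes, and handed the job in at about 39 s while still holding the box that rattles (box C) over the mat. The hand-in gave no verdict.

| Item | Last check |
|---|---|
| Bar knob | Turned 60° clockwise through the click; pointer in line with the off mark |
| Box A (left) | Quiet: −0.299 and −0.294 N m after stops in opposite directions |
| Box B (middle) | Quiet: −0.007 and −0.037 N m |
| Box C (right) | Rattles: +0.012 and −0.101 N m, repeated at +0.003 and −0.098 |
| Boxes A and B put back | Both within about 2 mm and 0.3° of where they stood; set down, not dropped |
| Box C over the mat | Within 2 mm of the mat's centre, level to 0.1°, underside about 172 mm above the mat, held at 60 N |

**What disagreed or went wrong:**
- **Fingertips:** they were about 2 mm below the reported tool point, not the 22 mm stated. My first attempt to grip the knob closed on air above it; I measured the tips and went lower.
- **Box A touched the table:** on its first shake the arm sagged until the box touched the table at about 25 N and pitched about 10° in the grip. I levelled it, then shook it and the other two boxes turned sideways, which held the height.
- **Box A's readings:** before the final longer strokes they wandered by about 0.07 N m, more than the 0.03 expected of a quiet box. The longer strokes showed no shift.
- **Box C's shift:** about 0.10–0.11 N m end to end, slightly under the 0.12–0.16 expected, but repeatable and far larger than for the other two.

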